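# Set the saddler's press gap with a feeler gauge and load its feed tray

## Task

Set up the saddler's press for a batch: slide the feeler gauge's blade right through under the press foot, close the lever until the foot nips the blade so that it drags clearly but still slides (a pull of about 10 N), then draw the gauge out against that drag and lay it back flat on its wooden rest, leaving the lever as set. Also move every brass loop from the black bin into the yellow feed tray, lying on its floor and not stacked; disturb nothing else.

Things in the scene. Friction and masses are not known exactly. Their poses are not given: they have to be found in the camera images.
- press: Fixed green bench press. Origin on the table straight below the foot's centre; x runs along the bed from its near open end to the far side (the way the gauge slides in), y to the column, z up. Steel bed: flat, 50 mm wide, top 30 mm above the table, x = -115 to 30 mm. Head over it, carried by the column at +y: x = -25 to 25, y = -35 to 105 mm, 90 to 125 mm high. 12 mm base plate around.
- bed_mark (a point): Point on the top face of the press bed, straight below the centre of the foot (30 mm above the table); axes as the press
- foot_face (a point): Centre of the underside of the press's sprung steel foot, 36 (x) x 40 mm; its height over bed_mark is the gap, 9 to 16 mm at the start. The lever lowers it 10 mm per rad, from a height that differs by up to 3 mm between starts. On meeting a blade it yields upwards: about 2 N at first touch and 4 N more per mm of further closing
- lever (a joint): Angle (rad) of the press lever on top of the head: 0 fully open, growing counter-clockwise seen from above as the gap closes, stops at 0 and 1.7. It stays where it is left; turning takes about 5 N at the knob
- hub (a point): The lever's vertical turning axis, on top of the press head straight above bed_mark, 140 mm above the table
- lever_knob (a point): Grip point on the axis of the lever's upright round red knob (16 mm diameter, from 149 to 185 mm above the table; this point at 171 mm), 60 mm from the axis. At lever 0 it lies from the hub in the press's -y direction, and turns towards the press's +x as the lever closes
- gauge: Loose feeler gauge, 130 g: a flat metal blade 5 mm thick, 30 wide, 90 long (x = 20 to 110 mm) on a blue handle 40 mm long (x), 20 wide (y), 34 tall (z). Origin at the centre of the handle's underside, level with the blade's underside; x points to the tip, z up. Drawing the blade out takes 6 to 14 N if set right, best 10 (a fifth less once stopped); 3 N is loose, 18 too tight
- gauge_tip (a point): The middle of the blade's tip edge, on its underside (x = 110 mm of the gauge)
- rest: The fixed wooden rest of the gauge, 150 x 58 mm, its top 8 mm above the table, with two 6 mm high rails, 40 mm apart inside, beside the blade. Origin at the centre of its underside. The gauge starts and belongs flat on it, with the gauge's origin at x = -45 mm, y = 0, z = 8 mm and its tip towards the rest's +x
- bin: The fixed black bin, 171 x 125 mm, walls 14 mm high, floor 4 mm thick, parted into 2 x 2 compartments by 4 mm walls; it holds the brass loops at the start. Origin at the centre of its underside
- tray: The fixed yellow feed tray, 171 (x) x 125 (y) mm, walls 4 mm thick and 14 mm high, floor 4 mm thick, no partitions, empty at the start. Origin at the centre of its underside
- dye_jar: Bystander: an amber jar with black cap, 56 mm diameter, 75 mm tall, standing; origin at its underside
- mallet: Bystander: a hammer lying on the table
- wax_puck: Bystander: a yellow puck of wax, 60 mm diameter, 20 mm high
- loop0: A loose brass strap loop, 60 g (two to four of these are present): a rectangular band 40 mm long (x), 28 mm wide (y), 22 mm tall (z), walls 4 mm, open through z. Origin at its centre. At the start it lies in a compartment of the bin with z up, 15 mm above the table
- loop1: A loose brass strap loop, 60 g (two to four of these are present): a rectangular band 40 mm long (x), 28 mm wide (y), 22 mm tall (z), walls 4 mm, open through z. Origin at its centre. At the start it lies in a compartment of the bin with z up, 15 mm above the table
- loop2: A loose brass strap loop, 60 g (two to four of these are present): a rectangular band 40 mm long (x), 28 mm wide (y), 22 mm tall (z), walls 4 mm, open through z. Origin at its centre. At the start it lies in a compartment of the bin with z up, 15 mm above the table
- loop3: A loose brass strap loop, 60 g (two to four of these are present): a rectangular band 40 mm long (x), 28 mm wide (y), 22 mm tall (z), walls 4 mm, open through z. Origin at its centre. At the start it lies in a compartment of the bin with z up, 15 mm above the table
- foot: The sprung foot itself; origin at the centre of its underside (as foot_face)
Not all that is in view belongs to the job. Leave any blue look-alike of the loop0 alone.

How it is judged:
On the way, in this order (a step that is already met when the one before it is completed fails the run):
1. the gauge's blade lies on the bed right under the foot, its tip at or past the foot's far edge (x of gauge_tip in the frame of bed_mark between 0.016 and 0.06 m and y of gauge_tip in the frame of bed_mark between -0.012 and 0.012 m and z of gauge_tip in the frame of bed_mark between -0.004 and 0.006 m and angle between the x axis of gauge and the x axis of press, either way round below 0.2 rad), for 0.2 s.
2. the foot, lowered by the lever, nips the blade (more than 1.5 N) (x of gauge_tip in the frame of bed_mark between 0.01 and 0.06 m and y of gauge_tip in the frame of bed_mark between -0.012 and 0.012 m and z of gauge_tip in the frame of bed_mark between -0.004 and 0.006 m and angle between the x axis of gauge and the x axis of press, either way round below 0.2 rad and contact force between gauge and foot above 1.5 N), for 0.3 s.
3. the gripped blade is drawn outwards under the foot against its drag (x of gauge_tip in the frame of bed_mark between -0.018 and 0.006 m and y of gauge_tip in the frame of bed_mark between -0.012 and 0.012 m and z of gauge_tip in the frame of bed_mark between -0.004 and 0.006 m and angle between the x axis of gauge and the x axis of press, either way round below 0.2 rad and contact force between gauge and foot above 1.5 N and contact force between gauge and the fingers above 1 N), for 0.04 s.
4. the gauge lies flat on its rest, released (x of gauge in the frame of rest between -0.06 and -0.03 m and x of gauge_tip in the frame of rest between 0.045 and 0.085 m and y of gauge in the frame of rest between -0.012 and 0.012 m and z of gauge in the frame of rest between 0.004 and 0.013 m and angle between gauge's own z axis and vertical below 0.1 rad and angle between the x axis of gauge and the x axis of rest, either way round below 0.2 rad and contact force between gauge and the fingers below 0.1 N), for 0.2 s.
At the end, for the whole second after the job is handed in: The gauge lies released, still and flat in its place on the rest (within 15 mm along, 12 mm across, 0.2 rad; tip as at the start); the gap under the foot is left at 2.0 to 4.5 mm; every loop present lies still inside the tray on its floor, on no other loop (all of step 4 and linear speed of each of gauge, loop0, loop1, loop2, loop3 below 0.02 m/s and z of foot_face in the frame of bed_mark between 0.002 and 0.0045 m and x of loop0 in the frame of tray between -0.08 and 0.08 m and y of loop0 in the frame of tray between -0.058 and 0.058 m and z of loop0 in the frame of tray between 0.005 and 0.03 m and x of loop1 in the frame of tray between -0.08 and 0.08 m and y of loop1 in the frame of tray between -0.058 and 0.058 m and z of loop1 in the frame of tray between 0.005 and 0.03 m and x of loop2 in the frame of tray between -0.08 and 0.08 m and y of loop2 in the frame of tray between -0.058 and 0.058 m and z of loop2 in the frame of tray between 0.005 and 0.03 m and x of loop3 in the frame of tray between -0.08 and 0.08 m and y of loop3 in the frame of tray between -0.058 and 0.058 m and z of loop3 in the frame of tray between 0.005 and 0.03 m); the robot touches nothing.
It fails at once if the jar of dye is pushed more than 3 cm from its place (distance of dye_jar from where it was at the start of the episode above 0.03 m).
It fails at once if the mallet is pushed more than 3 cm from its place (distance of mallet from where it was at the start of the episode above 0.03 m).
It fails at once if the puck of wax is pushed more than 3 cm from its place (distance of wax_puck from where it was at the start of the episode above 0.03 m).
Of loop0, loop1, loop2, loop3 only 2 to 4 are there at a start; the rules pass over those that are not, and their reading is None.
At some moment in a run one of loop0, loop1, loop2, loop3 may be knocked a few centimetres aside while the robot is not near it.
Once in a run the grip may slacken for a moment while it holds something.
It also fails if it takes over 210 s, if anything falls off the work surface, if the arm or the gripper's body presses on something with over 40 N, if the wrist force passes 120 N, or if a joint passes its speed limit or range.

## Robot

A 6-joint arm with a two-finger parallel gripper is mounted at the origin on the work surface. World frame = base frame: x ahead of the robot, y to its left, z up, the work surface at z = 0. Lengths are in m, angles in rad, forces in N, time in s.
With the tool pointing down it reaches from about 0.3 to 0.875 m from the base axis. Payload 6.4 kg.
Tool frame: the origin (TCP) lies midway between the tips of the shut fingers; the grasp point (between the pads) lies 19 mm behind it (grasp_offset is the distance from the TCP to the grasp point, in m); z points along the fingers, y is the line along which they close (so a half turn about z gives the same grasp; the last joint's range is limited). The gripper opens to 85 mm and grips with 20 to 120 N. Pads are 22 mm wide; open, the fingers measure 114 mm over their backs; the gripper's body (76 mm by 85 mm) begins 54 mm behind the grasp point. The pads swing forward as they close: fully open they stand 13 mm farther back than shut.
Start: joints at [1, 0.181, 1.607, -0, 1.354, -0.206], TCP at [0.205, 0.537, 0.231] pointing down, gripper open.
Joint ranges: [-2.99, 2.99], [-0.89, 2.07], [0.3, 2.58], [-1.14, 4.28], [0, 2.63], [-3.12, 3.12]. Speed limits (rad/s): [2.57, 2.57, 3.01, 3.14, 3.14, 3.14].

## Interface

Orientations are given as a unit quaternion [w, x, y, z].
In Python, from bench import * gives the robot as it stands. The module is installed in compiled form; this text tells all that it offers.
- The arm moves only by the tool servo_tool, never from a script. Its argument "commands" is text: rows parted by semicolons, each of 7 numbers parted by spaces: the turn, a rotation vector about the tool's x, y, z in rad, then the shift along the tool's x, y, z in mm, then the opening, from 0 (shut) to 1 (fully open). In form: wx wy wz dx dy dz claw; .... A call has 1 to 5 rows; each row shifts and turns the commanded pose from where the row before left it, along the tool's axes as they then stand; what a row does not reach is not made up. A row lasts 1/8 s, in which the tool goes at most 62.5 mm and 10.7 degrees, less where a joint would pass 70% of its speed; a pose out of reach is approached as far as the arm can. A call with a gripper value outside its range is refused whole. The fingers move at their own pace and stop on an object; the grip force is fixed at half the most. Time passes only in rows, so rows that do not move let the fingers close. It gives the time, the measured TCP pose, the force, the opening and the grip force at its end, in the units of the state.
- get_obs(): the state, without advancing time (a new reading comes with each control period).
- camera(name): name is "scene" or "top" or "wrist"; returns the picture (384x512x3 uint8, blue, green, red); there is no depth.
- calibration(name): a dict with "fx", "fy", "cx", "cy" (pixels), "R" (3x3) and "t" (3): a world point X has camera coordinates R X + t. Camera axes: x right, y down, z forward; pixel columns grow to the right and rows downward; lengths in m; the calibration is good to about 2 mm. A picture is of the moment at which its call begins: read the wrist's pose just before it. calibration takes no time and is no camera call; for the wrist camera it gives the pose at the moment of the call.
- hand_in(): hands the job in; it is judged then, once.
The state is a dict: "time_s": time; "q": joint angles; "dq": joint speeds; "joint_efforts": joint torques, N m; "eef_pos": TCP position; "eef_rot": TCP orientation; "wrist_force": force on the tool from outside, world axes, zero at the start; "torque": the same for the moment, N m; "opening": opening from 0.0 (shut) to 1.0 (fully open); "grasp_force": force on a finger pad.
Only numpy, scipy, OpenCV 4.12 (cv2) and the standard library are available. Lean on these libraries where they do the work, as an engineer would, in place of code of your own. Each camera call takes 0.05 s, during which the arm holds its last target. There are 200 camera calls.

## Working session

There is one attempt and no reset: what is moved stays moved. The work goes in short steps, Python scripts to look and compute and a tool call to move; the robot and the scene stay as the last step left them, time stands still between calls to the robot, and variables do not carry over. Pictures are saved under pics/ and viewed, at most 14 in all, crops included, and the job is handed in when it is done.

Besides the shell and the picture viewer there is one more tool, called after ">>>" as name(argument=value, ...), one argument or row to a line, values as JSON. servo_tool: Moves the arm, as the interface text tells. Its arguments: {"type":"object","properties":{"commands":{"type":"string"}},"required":["commands"]}

```bash
mkdir -p pics
cat > h.py <<'E'
from bench import *
import numpy as np, cv2
from scipy.spatial.transform import Rotation as Ro
def snap(name,fn,crop=None,s=1):
    im=camera(name)
    cv2.imwrite('pics/full_'+fn,im)
    if crop: x0,y0,x1,y1=crop; im=im[y0:y1,x0:x1]
    if s!=1: im=cv2.resize(im,None,fx=s,fy=s,interpolation=cv2.INTER_CUBIC)
    cv2.imwrite('pics/'+fn,im)
def px2w(c,u,v,z):
    R=np.array(c['R']);t=np.array(c['t'])
    d=R.T@np.array([(u-c['cx'])/c['fx'],(v-c['cy'])/c['fy'],1]);o=-R.T@t
    return o+d*(z-o[2])/d[2]
def w2px(c,X):
    p=np.array(c['R'])@np.array(X)+np.array(c['t']); return np.array([c['fx']*p[0]/p[2]+c['cx'],c['fy']*p[1]/p[2]+c['cy']])
def st():
    o=get_obs();q=o['eef_rot'];r=Ro.from_quat([q[1],q[2],q[3],q[0]])
    return o,np.array(o['eef_pos']),r
def delta(goal,yaw=None):
    """tool pointing down; yaw = world angle of tool y. prints shift in tool axes (mm) and turn"""
    o,p,r=st();M=r.as_matrix()
    print('t',round(o['time_s'],2),'tcp',p.round(4),'x',M[:,0].round(3),'y',M[:,1].round(3),'z',M[:,2].round(3))
    if yaw is not None:
        y=np.array([np.cos(yaw),np.sin(yaw),0]);
        if y@M[:,1]<0:y=-y
        z=np.array([0,0,-1.]);x=np.cross(y,z);G=np.stack([x,y,z],1)
        rv=Ro.from_matrix(M.T@G).as_rotvec();print('turn',rv.round(3)); print('shift after turn mm',(G.T@(np.array(goal)-p)*1000).round(1))
    print('shift now mm',(M.T@(np.array(goal)-p)*1000).round(1))
E
python3 - <<'E'
from h import *
snap('top','top.png',s=1.5); snap('scene','scene.png',s=1.5)
for n in('top','scene'):
  c=calibration(n);print(n,c['fx'],(-np.array(c['R']).T@np.array(c['t'])).round(3),np.array(c['R']).round(2).tolist())
o,p,r=st();print(o,r.as_matrix().round(3))
E
```

```text
top 362.61282486837314 [ 0.496 -0.031  1.052] [[-0.03, -1.0, 0.03], [-0.99, 0.03, -0.12], [0.12, -0.03, -0.99]]
scene 439.63370754888797 [ 1.062 -0.675  0.777] [[0.82, 0.57, -0.0], [0.36, -0.53, -0.77], [-0.44, 0.63, -0.64]]
{'time_s': 0.1, 'q': array([ 9.99705846e-01,  1.81457890e-01,  1.60788351e+00, -4.52527714e-05,
        1.35381301e+00, -2.06303843e-01]), 'dq': array([ 0.00056439, -0.00255892, -0.0038061 ,  0.0001411 , -0.00060047,
       -0.00135515]), 'joint_efforts': array([ 9.54536154e-04, -4.45876908e+01, -3.52242672e+01, -2.16549456e-04,
        4.03961370e-03,  1.03474733e-05]), 'eef_pos': array([0.2048597 , 0.53674395, 0.23049107]), 'eef_rot': array([-2.75495162e-04,  1.81378847e-01,  9.83412987e-01, -7.30998932e-04]), 'wrist_force': array([-0.3612329 , -0.46518418, -0.85801949]), 'torque': array([-0.01854569, -0.03311525,  0.02471727]), 'grasp_force': 0.0, 'opening': 0.9968364263762567} [[-0.934  0.357 -0.001]
 [ 0.357  0.934 -0.001]
 [ 0.    -0.002 -1.   ]]
```

View pics/top.png

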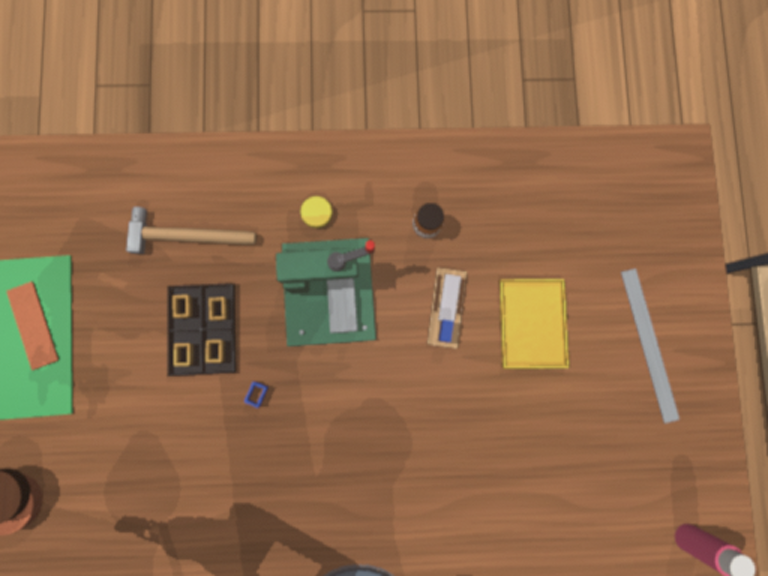

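View pics/scene.png

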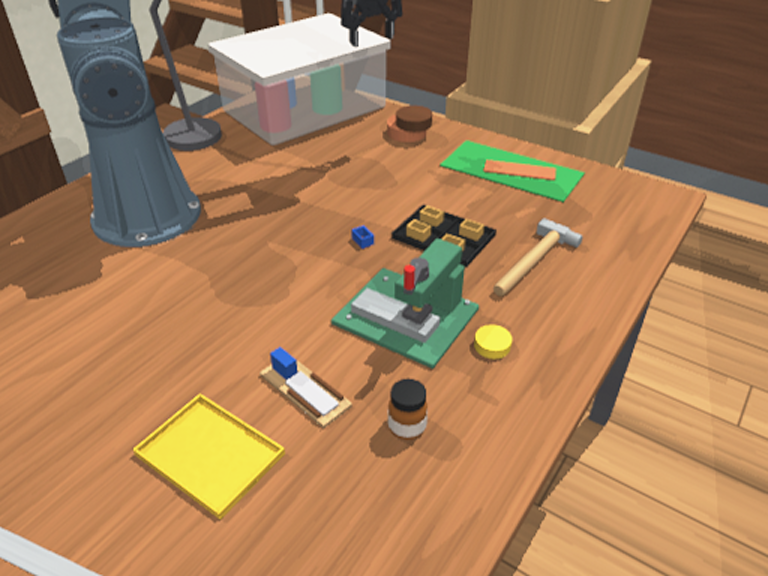

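The top picture (enlarged by 1.5) shows these things:
- Four brass loops in the black bin, at about (181,307), (217,308), (182,355) and (214,351).
- A blue look-alike at (257,394), which stays where it is.
- The press hub at (337,261) and the knob at (370,246).
- The gauge on its rest, from handle (446,330) to tip (452,277).
- The yellow tray centred at (534,323). The yellow wax puck at (316,211) is not the tray.
- The grey bar, red bar and mug, which are only background.

Run:
```python
from h import *
c=calibration('top')
P=dict(tray=([(501,279),(566,278),(568,367),(503,368)],.014),bin=([(168,286),(236,284),(236,374),(168,376)],.014),rest=([(438,269),(467,271),(458,347),(428,345)],.011),
hub=([(337,261)],.15),knob=([(370,246)],.185),bed=([(328,278),(354,278),(331,332),(357,331)],.03),loops=([(181,307),(217,308),(182,355),(214,351)],.026),jar=([(430,217)],.075),puck=([(316,211)],.02),base=([(286,244),(371,240),(375,341),(288,344)],.012),handle=([(440,318),(454,319),(452,342),(439,341)],.042),mallet=([(138,230)],.02))
for k,(l,z) in P.items():
  W=np.array([px2w(c,u/1.5,v/1.5,z)[:2] for u,v in l]);print(k,W.round(3).tolist(),'mean',W.mean(0).round(4))
im=cv2.imread('pics/full_top.png')
cv2.imwrite('pics/crop1.png',cv2.resize(im[150:255,105:320],None,fx=3.7,fy=3.7,interpolation=cv2.INTER_CUBIC))
```

```text
tray [[0.632, -0.295], [0.631, -0.422], [0.46, -0.413], [0.462, -0.289]] mean [ 0.5463 -0.3546]
bin [[0.636, 0.344], [0.636, 0.215], [0.466, 0.215], [0.466, 0.341]] mean [0.5509 0.2785]
rest [[0.656, -0.173], [0.65, -0.23], [0.504, -0.205], [0.509, -0.148]] mean [ 0.5798 -0.1891]
hub [[0.652, 0.015]] mean [0.6521 0.0149]
knob [[0.669, -0.041]] mean [ 0.6694 -0.0407]
bed [[0.641, 0.039], [0.639, -0.01], [0.539, 0.035], [0.539, -0.014]] mean [0.5895 0.0123]
loops [[0.594, 0.314], [0.59, 0.248], [0.504, 0.311], [0.51, 0.253]] mean [0.5494 0.2815]
jar [[0.743, -0.154]] mean [ 0.743 -0.154]
puck [[0.774, 0.06]] mean [0.7739 0.0603]
base [[0.712, 0.12], [0.716, -0.045], [0.52, -0.047], [0.519, 0.118]] mean [0.6167 0.0364]
handle [[0.558, -0.169], [0.556, -0.195], [0.513, -0.189], [0.516, -0.165]] mean [ 0.5358 -0.1796]
mallet [[0.744, 0.4]] mean [0.7442 0.4002]
```

View pics/crop1.png

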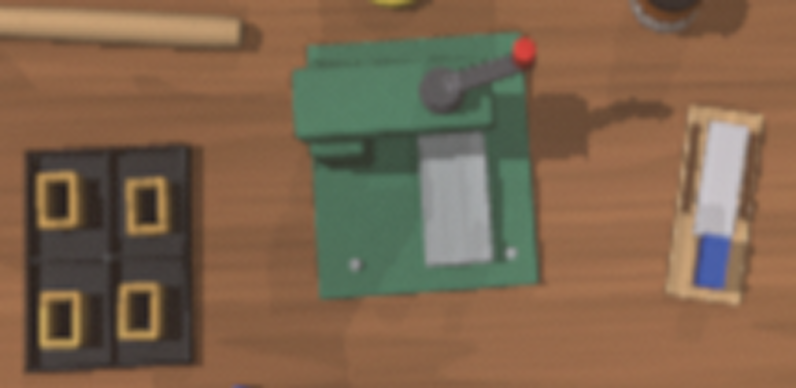

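The crop confirms four brass loops, one in each bin compartment, with their long sides along the world x axis. The gauge lies on its rest with the blue handle towards the robot. Next I move over the gauge for a close look.

Run:
```python
from h import *
c=calibration('top')
f=lambda u,v,z:px2w(c,u/3.7+105,v/3.7+150,z)[:2]
W=np.array([f(*a,.011) for a in[(690,105),(763,115),(740,305),(665,295)]]);d=W[0]+W[1]-W[2]-W[3];print(W.round(3),W.mean(0),np.arctan2(d[1],d[0]))
W=np.array([f(*a,.03) for a in[(418,137),(424,265),(493,263),(486,135)]]);print(W.round(3))
y=-.165
g=W.mean(0)
delta([.50,-.17,.26],np.pi/2+y)
c=calibration('wrist');print(c['fx'],(-np.array(c['R']).T@np.array(c['t'])).round(3),np.array(c['R']).round(3).tolist())
```

```text
[[ 0.658 -0.172]
 [ 0.649 -0.229]
 [ 0.501 -0.204]
 [ 0.51  -0.146]] [ 0.57962296 -0.18794287] -0.1700838508254901
[[ 0.636  0.041]
 [ 0.538  0.038]
 [ 0.538 -0.014]
 [ 0.636 -0.011]]
t 0.1 tcp [0.2049 0.5367 0.2305] x [-0.934  0.357  0.   ] y [ 0.357  0.934 -0.002] z [-0.001 -0.001 -1.   ]
turn [-0.002 -0.    -0.2  ]
shift after turn mm [-407.2 -648.7  -29.5]
shift now mm [-527.8 -555.   -28.8]
300.44536699993597 [0.133 0.564 0.374] [[0.358, 0.934, -0.001], [0.89, -0.341, 0.303], [0.283, -0.109, -0.953]]
```

>>> servo_tool(
  commands="0 0 -0.1 -20 -40 -2 1; 0 0 -0.1 -30 -50 -2 1; 0 0 0 -31 -50 -3 1; 0 0 0 -31 -50 -3 1; 0 0 0 -31 -50 -3 1",
)

```text
time_s: 0.72
eef_pos: [0.2927, 0.2717, 0.2442]
eef_rot: [0.0, 0.082, 0.997, -0.0]
wrist_force: [1.1, -0.2, -0.3]
opening: 1.003
grasp_force: 0.0
```

>>> servo_tool(
  commands="0 0 0 -31 -50 -3 1; 0 0 0 -31 -50 -3 1; 0 0 0 -31 -50 -3 1; 0 0 0 -31 -50 -3 1; 0 0 0 -31 -50 -3 1",
)

```text
time_s: 1.35
eef_pos: [0.4047, -0.0006, 0.2594]
eef_rot: [0.0, 0.083, 0.997, 0.0]
wrist_force: [0.3, 1.2, 0.2]
opening: 0.999
grasp_force: 0.0
```

>>> servo_tool(
  commands="0 0 0 -31 -50 -3 1; 0 0 0 -31 -50 -3 1; 0 0 0 -31 -40 0 1; 0 0 0 0 0 0 1",
)

```text
time_s: 1.85
eef_pos: [0.4737, -0.1549, 0.2644]
eef_rot: [-0.001, 0.084, 0.996, 0.0]
wrist_force: [-1.1, 0.7, -0.9]
opening: 0.998
grasp_force: 0.0
```

Run:
```python
from h import *
snap('wrist','w1.png',s=1.5)
np.save('c1.npy',calibration('wrist'),allow_pickle=True)
delta([.535,-.18,.2],np.pi/2-.17)
```

```text
t 1.9 tcp [ 0.473  -0.153   0.2643] x [-0.986  0.166  0.002] y [0.166 0.986 0.001] z [-0.002  0.001 -1.   ]
turn [ 0.001 -0.002  0.003]
shift after turn mm [-65.7 -16.1  64.3]
shift now mm [-65.8 -16.3  64.2]
```

View pics/w1.png

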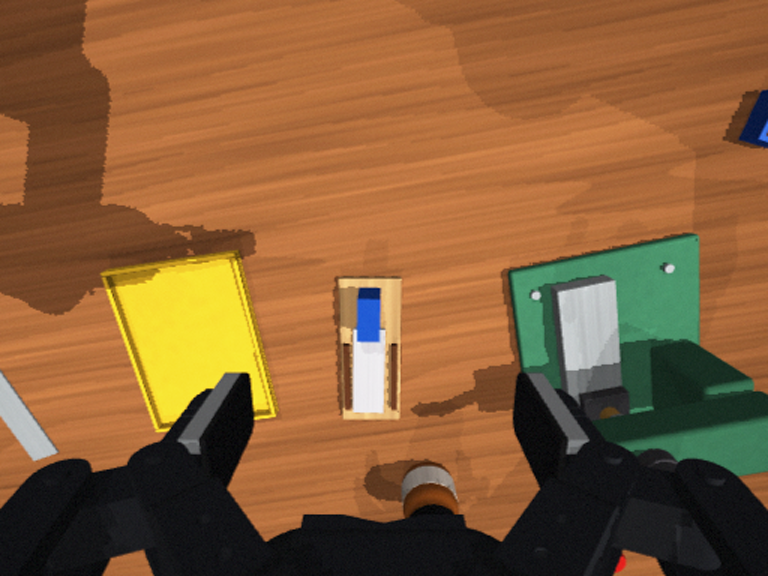

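The wrist picture shows the rest with near corners (337,277) and (401,277) and far corners (342,419) and (400,419). The handle top runs from (358,288) to (379,342). The bed's near corners are (553,284) and (612,276), and the base's near corners are (509,269) and (697,234).

Run:
```python
from h import *
c=np.load('c1.npy',allow_pickle=True).item()
def F(l,z):return np.array([px2w(c,u/1.5,v/1.5,z)[:2] for u,v in l])
W=F([(337,277),(401,277),(400,419),(342,419)],.008);d=W[2]+W[3]-W[0]-W[1];print('rest',W.round(3).tolist(),W.mean(0).round(4),np.arctan2(d[1],d[0]))
print('size',np.linalg.norm(W[0]-W[1]),np.linalg.norm(W[0]-W[3]))
yr=np.arctan2(d[1],d[0]);print('gauge o',W.mean(0)-.045*np.array([np.cos(yr),np.sin(yr)]))
print('handle',F([(358,288),(380,289),(379,342),(357,341)],.042).round(4).tolist(),F([(358,288),(380,289),(379,342),(357,341)],.042).mean(0))
W=F([(354,411),(383,411),(386,345),(353,345)],.013);print('blade',W.round(4).tolist())
W=F([(553,284),(612,276),(621,391),(566,396)],.03);print('bed',W.round(4).tolist())
W=F([(509,269),(697,234)],.012);print('base',W.round(4).tolist())
W=F([(105,271),(240,252),(276,416),(158,431)],.014);print('tray',W.round(4).tolist(),W.mean(0))
```

```text
rest [[0.502, -0.201], [0.512, -0.143], [0.661, -0.167], [0.651, -0.226]] [ 0.5815 -0.1842] -0.16380551439487792
size 0.05895625621994469 0.15083022867706541
gauge o [ 0.53713584 -0.17688618]
handle [[0.5057, -0.1802], [0.5098, -0.1619], [0.5579, -0.1711], [0.5537, -0.1901]] [ 0.53178564 -0.17584138]
blade [[0.6407, -0.211], [0.6456, -0.1823], [0.5749, -0.1674], [0.5696, -0.1985]]
bed [[0.5343, -0.0126], [0.5357, 0.0385], [0.6514, 0.0451], [0.6481, -0.0065]]
base [[0.5199, -0.0451], [0.5158, 0.122]]
tray [[0.4599, -0.4054], [0.4634, -0.2807], [0.6326, -0.2891], [0.6295, -0.4113]] [ 0.54634038 -0.34664379]
```

>>> servo_tool(
  commands="0 0 -0.1 0 0 0 1; 0 0 -0.1 0 0 0 1; 0 0 0 -20 55 0 1; 0 0 0 -20 55 0 1; 0 0 0 -20 55 0 1",
)

```text
time_s: 2.52
eef_pos: [0.5267, 0.0179, 0.2654]
eef_rot: [0.0, -0.018, 1.0, 0.0]
wrist_force: [0.1, -0.7, -0.3]
opening: 0.999
grasp_force: 0.0
```

>>> servo_tool(
  commands="0 -0.164 0 0 0 0 1; 0 -0.164 0 0 0 0 1; 0 -0.164 0 0 0 0 1; 0 -0.164 0 0 0 0 1; 0 -0.164 0 0 0 0 1",
)

```text
time_s: 3.15
eef_pos: [0.5264, 0.0164, 0.2655]
eef_rot: [0.401, -0.017, 0.916, 0.007]
wrist_force: [1.0, 2.0, 0.0]
opening: 0.998
grasp_force: 0.0
```

Run:
```python
from h import *
delta([.58,.017,.105])
```

```text
t 3.15 tcp [0.5264 0.0164 0.2655] x [-0.677 -0.025 -0.735] y [-0.036  0.999 -0.001] z [ 0.735  0.026 -0.678]
shift now mm [ 81.7  -1.2 148.2]
```

>>> servo_tool(
  commands="0 0 0 27 0 49 1; 0 0 0 27 0 49 1; 0 0 0 27 0 49 1; 0 0 0 0 0 0 1",
)

```text
time_s: 3.65
eef_pos: [0.5739, 0.0229, 0.1306]
eef_rot: [0.393, -0.017, 0.919, 0.013]
wrist_force: [0.3, 0.3, -0.3]
opening: 1.0
grasp_force: 0.0
```

Run:
```python
from h import *
np.save('c2.npy',calibration('wrist'),allow_pickle=True)
c=calibration('wrist');u,v=w2px(c,[.632,.017,.04]);print(u,v)
u,v=int(u),int(v);np.save('o2.npy',[u-80,v-60])
snap('wrist','w2.png',(u-80,v-60,u+80,v+60),5)
delta([.58,.017,.105])
```

```text
245.2497345026505 162.5389119540012
t 3.7 tcp [0.5749 0.0223 0.1333] x [-0.688 -0.023 -0.725] y [-0.042  0.999  0.008] z [ 0.725  0.036 -0.688]
shift now mm [17.2 -5.8 22.9]
```

View pics/w2.png

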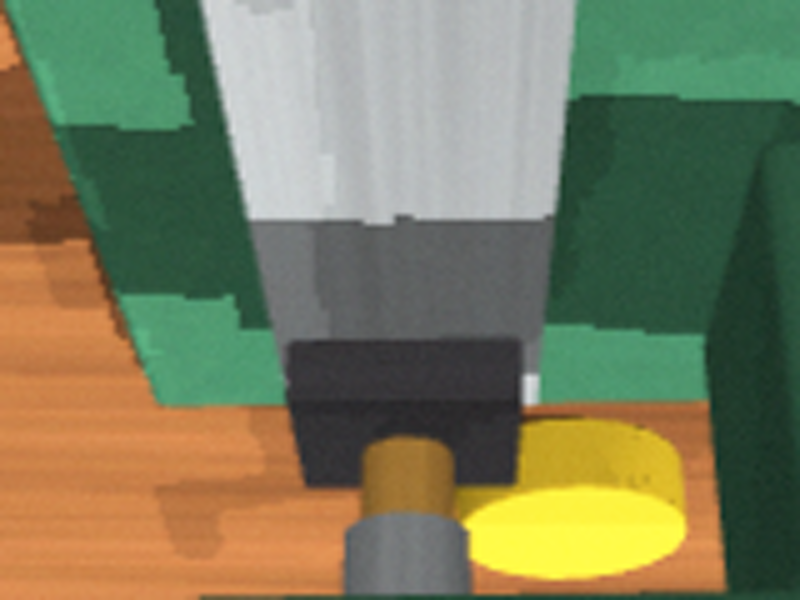

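The picture is inverted, with the near side at the top. The foot's lower front edge runs from (287,342) to (522,341) in the crop, and its upper front edge lies at row 402. The far end of the bed is near (538,403). The far edge of the base plate runs from (160,405) to (708,402).

Run:
```python
from h import *
c=np.load('c2.npy',allow_pickle=True).item();o=np.load('o2.npy')
R=np.array(c['R']);t=np.array(c['t']);C=-R.T@t
def pt(u,v): return o[0]+u/5,o[1]+v/5
for z,l in((.03,[(538,403),(527,403),(575,0),(203,0),(250,219),(553,217)]),(.012,[(160,405),(708,402)])):
  for a in l: print(z,a,px2w(c,*pt(*a),z).round(4))
from scipy.optimize import least_squares
def res(p,full=False):
  x,y,yaw,g=p
  def T(X,Y,Z):return [x+X*np.cos(yaw)-Y*np.sin(yaw),y+X*np.sin(yaw)+Y*np.cos(yaw),Z]
  r=[]
  for Y,a in((-20,(287,342)),(20,(522,341))): r+=list(w2px(c,T(-.018,Y/1e3,.03+g))-pt(*a))
  r+=list(w2px(c,T(.03,.025,.03))-pt(538,403))
  # bed edges: points on lines Y=+-25
  for Y,a in((.025,(575,0)),(.025,(553,217)),(-.025,(203,0)),(-.025,(250,219))):
    A=w2px(c,T(-.09,Y,.03));B=w2px(c,T(-.03,Y,.03));d=(B-A)/np.linalg.norm(B-A);e=np.array(pt(*a))-A;r.append(d[0]*e[1]-d[1]*e[0])
  return r
s=least_squares(res,[.65,.017,.035,.012]);print(s.x.round(4),np.round(s.fun,2))
print(C)
```

```text
0.03 (538, 403) [0.6857 0.0453 0.03  ]
0.03 (527, 403) [0.6858 0.043  0.03  ]
0.03 (575, 0) [0.5711 0.0396 0.03  ]
0.03 (203, 0) [ 0.5725 -0.0102  0.03  ]
0.03 (250, 219) [ 0.6228 -0.0079  0.03  ]
0.03 (553, 217) [0.621  0.0417 0.03  ]
0.012 (160, 405) [ 0.7221 -0.037   0.012 ]
0.012 (708, 402) [0.7181 0.0879 0.012 ]
[0.6568 0.0186 0.0458 0.0135] [ 0.12  0.18  0.15 -0.18 -0.32 -0.05  0.09  0.28 -0.22 -0.13]
[0.41775516 0.01522544 0.17337642]
```

The fit gives a gap of 13.5 mm, the press origin near (0.653, 0.018) and its yaw at about 0.042. The lever stands at about 0.26, so a gap of 3.5 mm needs about 1 rad more. Now I back off, straighten the tool and go to the gauge.

>>> servo_tool(
  commands="0 0 0 0 0 -50 1; 0 0 0 0 0 -50 1; 0 0.164 0 0 0 -30 1; 0 0.164 0 0 0 0 1; 0 0.164 0 0 0 0 1",
)

```text
time_s: 4.32
eef_pos: [0.494, 0.0193, 0.2211]
eef_rot: [0.184, -0.024, 0.983, 0.008]
wrist_force: [0.5, 0.4, -0.2]
opening: 1.002
grasp_force: 0.0
```

>>> servo_tool(
  commands="0 0.164 0 0 0 0 1; 0 0.164 0 0 0 0 1; 0 0 0.1 0 -50 0 1; 0 0 0.1 0 -50 0 1; 0 0 0 0 -50 0 1",
)

```text
time_s: 4.95
eef_pos: [0.4867, -0.1309, 0.2167]
eef_rot: [0.02, 0.075, 0.997, 0.006]
wrist_force: [0.4, -0.4, -0.1]
opening: 0.997
grasp_force: 0.0
```

Run:
```python
from h import *
delta([.536,-.178,.10],np.pi/2-.167)
```

```text
t 4.95 tcp [ 0.4867 -0.1309  0.2167] x [-0.988  0.15  -0.039] y [0.149 0.989 0.014] z [ 0.041  0.008 -0.999]
turn [0.015 0.039 0.017]
shift after turn mm [-56.5 -38.3 116.7]
shift now mm [-51.2 -40.9 118.2]
```

>>> servo_tool(
  commands="0.015 0.039 0.017 -28 -19 0 0.7; 0 0 0 -28 -19 30 0.7; 0 0 0 0 0 40 0.7; 0 0 0 0 0 40 0.7; 0 0 0 0 0 0 0.7",
)

```text
time_s: 5.58
eef_pos: [0.5344, -0.1733, 0.1038]
eef_rot: [-0.003, 0.082, 0.997, 0.002]
wrist_force: [-0.1, -0.0, 0.6]
opening: 0.705
grasp_force: 0.0
```

Run:
```python
from h import *
delta([.536,-.178,.014],np.pi/2-.167)
np.save('c3.npy',calibration('wrist'),allow_pickle=True)
snap('wrist','w3.png',s=1.5)
```

```text
t 5.58 tcp [ 0.5344 -0.1733  0.1038] x [-0.986  0.164  0.007] y [0.164 0.986 0.004] z [-0.006  0.005 -1.   ]
turn [ 0.004 -0.007  0.002]
shift after turn mm [-2.4 -4.3 89.8]
shift now mm [-3.  -4.7 89.8]
```

View pics/w3.png

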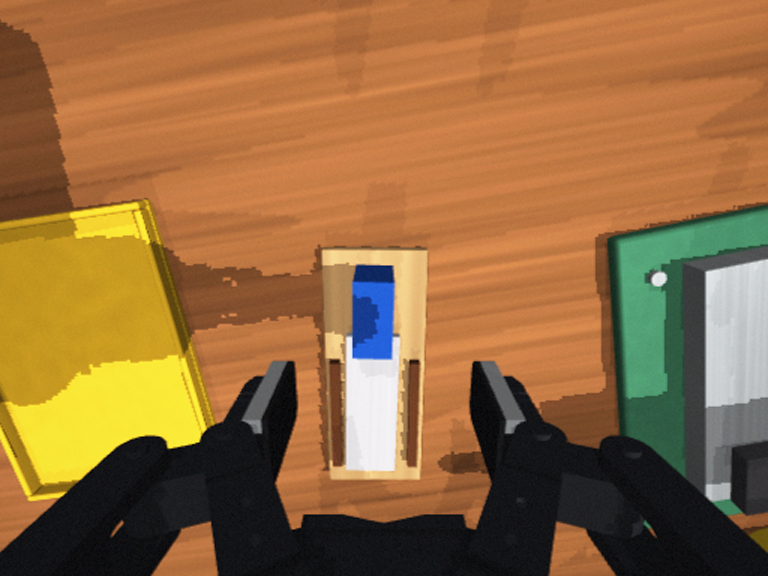

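The handle's top face spans (353,283) to (392,358), with its centre at (373,320). The rest and blade lie in line with it.

Run:
```python
from h import *
c=np.load('c3.npy',allow_pickle=True).item()
W=np.array([px2w(c,u/1.5,v/1.5,.042)[:2] for u,v in [(353,283),(394,282),(392,358),(352,357)]]);print(W.round(4),W.mean(0))
g=W.mean(0);delta([g[0],g[1],.014],np.pi/2-.167)
```

```text
[[ 0.5163 -0.185 ]
 [ 0.5191 -0.1657]
 [ 0.5581 -0.1729]
 [ 0.5542 -0.1926]] [ 0.53692217 -0.17903402]
t 5.62 tcp [ 0.5362 -0.174   0.1058] x [-0.987  0.163  0.003] y [0.163 0.987 0.004] z [-0.002  0.004 -1.   ]
turn [ 0.004 -0.003  0.003]
shift after turn mm [-1.6 -4.9 91.8]
shift now mm [-1.8 -5.2 91.8]
```

>>> servo_tool(
  commands="0 0 0 -2 -5 30 0.6; 0 0 0 0 0 40 0.6; 0 0 0 0 0 20 0.6; 0 0 0 0 0 0 0.6; 0 0 0 0 0 0 0",
)

```text
time_s: 6.25
eef_pos: [0.5393, -0.1788, 0.0158]
eef_rot: [0.0, 0.081, 0.997, 0.003]
wrist_force: [0.5, 0.3, 0.7]
opening: 0.399
grasp_force: 0.0
```

>>> servo_tool(
  commands="0 0 0 0 0 0 0; 0 0 0 0 0 0 0; 0 0 0 0 0 0 0; 0 0 0 0 0 0 0",
)

```text
time_s: 6.75
eef_pos: [0.5394, -0.1789, 0.0158]
eef_rot: [0.0, 0.081, 0.997, 0.003]
wrist_force: [-1.8, -0.0, 6.8]
opening: 0.222
grasp_force: 59.3
```

>>> servo_tool(
  commands="0 0 0 0 0 -30 0; 0 0 0 0 0 -40 0; 0 0 -0.1 40 0 0 0; 0 0 -0.11 20 40 0 0; 0 0 0 0 40 0 0",
)

```text
time_s: 7.38
eef_pos: [0.4781, -0.0902, 0.085]
eef_rot: [-0.001, -0.023, 1.0, 0.004]
wrist_force: [0.9, -0.3, -0.6]
opening: 0.228
grasp_force: 58.5
```

Run:
```python
from h import *
delta([.505,.012,.075],np.pi/2+.042);print(get_obs()['opening'],get_obs()['grasp_force'])
```

```text
t 7.38 tcp [ 0.4781 -0.0902  0.085 ] x [-0.999 -0.047  0.001] y [-0.047  0.999  0.008] z [-0.001  0.008 -1.   ]
turn [ 0.008 -0.001  0.005]
shift after turn mm [-31.2 101.   10. ]
shift now mm [-31.7 100.8  10.8]
0.2276254286534625 58.486788868904114
```

>>> servo_tool(
  commands="0.008 0 0.005 -6 50 0 0; 0 0 0 -25 51 0 0; 0 0 0 0 0 20 0; 0 0 0 0 0 13 0; 0 0 0 0 0 0 0",
)

```text
time_s: 8.0
eef_pos: [0.5044, 0.0111, 0.0509]
eef_rot: [-0.002, -0.021, 1.0, 0.0]
wrist_force: [0.2, -0.3, -0.5]
opening: 0.221
grasp_force: 58.6
```

Run:
```python
from h import *
np.save('c4.npy',calibration('wrist'),allow_pickle=True)
snap('wrist','w4.png',(180,90,512,340),2.4)
delta([.579,.0149,.041],np.pi/2+.042)
```

```text
t 8.05 tcp [0.5051 0.0108 0.0516] x [-0.999 -0.041  0.002] y [-0.041  0.999  0.   ] z [-0.002  0.    -1.   ]
turn [ 0.    -0.002 -0.001]
shift after turn mm [-74.    1.   10.6]
shift now mm [-74.    1.   10.4]
```

View pics/w4.png

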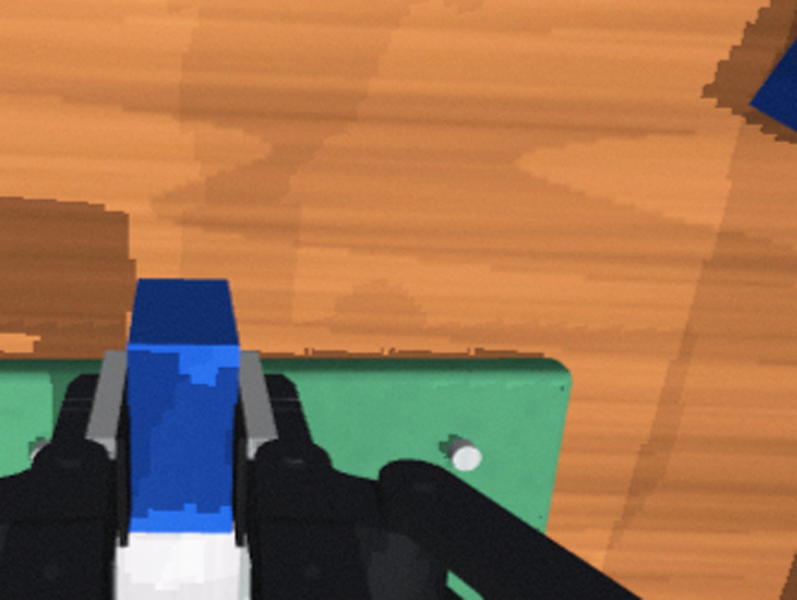

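The gauge is held straight, with the handle between the pads. I lower it and insert it slowly.

>>> servo_tool(
  commands="0 0 0 0 0 10 0; 0 0 0 -10 0 0 0; 0 0 0 -15 0 0 0; 0 0 0 -15 0 0 0; 0 0 0 0 0 0 0",
)

```text
time_s: 8.68
eef_pos: [0.5472, 0.0127, 0.0422]
eef_rot: [0.0, -0.021, 1.0, -0.0]
wrist_force: [-0.3, -0.3, -0.9]
opening: 0.223
grasp_force: 58.6
```

Run:
```python
from h import *
delta([.579,.0149,.041],np.pi/2+.042);print(get_obs()['wrist_force'],get_obs()['grasp_force'])
```

```text
t 8.68 tcp [0.5472 0.0127 0.0422] x [-0.999 -0.042 -0.   ] y [-0.042  0.999 -0.   ] z [ 0. -0. -1.]
turn [-0.  0.  0.]
shift after turn mm [-31.9   0.9   1.2]
shift now mm [-31.9   0.9   1.2]
[-0.31326271 -0.27367613 -0.9047929 ] 58.615254163742065
```

>>> servo_tool(
  commands="0 0 0 -12 0 0 0; 0 0 0 -12 0.5 0 0; 0 0 0 -12 0.5 0 0; 0 0 0 0 0 2 0; 0 0 0 0 0 1.5 0",
)

```text
time_s: 9.3
eef_pos: [0.5811, 0.0157, 0.0378]
eef_rot: [-0.001, -0.021, 1.0, 0.0]
wrist_force: [0.5, -0.9, 10.1]
opening: 0.229
grasp_force: 41.3
```

>>> servo_tool(
  commands="0 0 0 0 0 0.5 0; 0 0 0 0 0 0 0",
)

```text
time_s: 9.55
eef_pos: [0.5812, 0.0157, 0.0379]
eef_rot: [-0.001, -0.021, 1.0, -0.0]
wrist_force: [-2.4, -0.2, 3.1]
opening: 0.223
grasp_force: 59.0
```

Run:
```python
from h import *
snap('scene','s2.png',(200,130,360,250),5)
delta([.579,.0149,.041],np.pi/2+.042);print(get_obs()['wrist_force'],get_obs()['grasp_force'])
```

```text
t 9.6 tcp [0.5812 0.0156 0.0379] x [-0.999 -0.043  0.002] y [-0.043  0.999 -0.   ] z [-0.002 -0.    -1.   ]
turn [-0.    -0.002  0.001]
shift after turn mm [ 2.2 -0.7 -3.1]
shift now mm [ 2.2 -0.7 -3.1]
[-1.37739063  1.33009094  2.86522939] 59.049882888793945
```

View pics/s2.png

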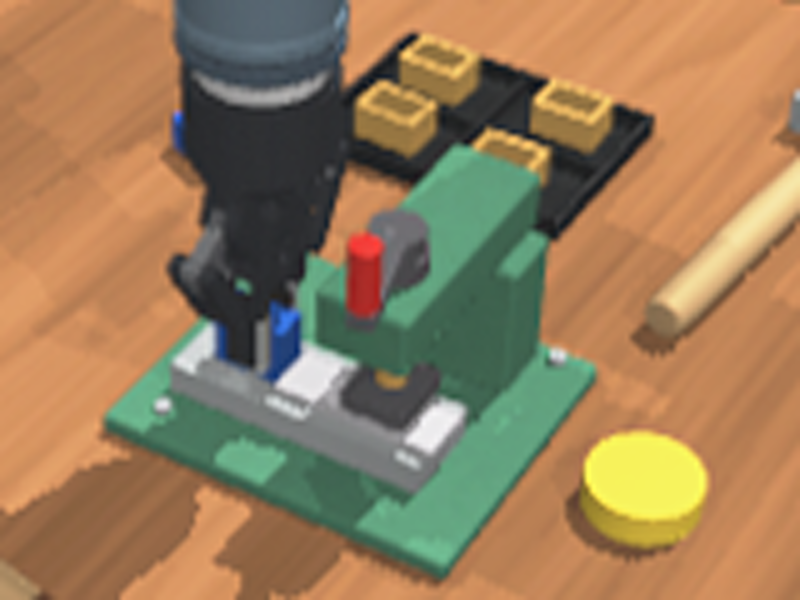

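The scene picture shows the blade under the foot, with its tip showing beyond it near (435,430). I release the gauge, back away and find the red knob by its colour.

>>> servo_tool(
  commands="0 0 0 0 0 0 0.5; 0 0 0 0 0 0 0.6; 0 0 0 0 0 0 0.6; 0 0 0 15 0 -25 0.6; 0 0 0 10 0 -50 0.6",
)

```text
time_s: 10.22
eef_pos: [0.554, 0.0149, 0.1111]
eef_rot: [-0.004, -0.021, 1.0, 0.001]
wrist_force: [1.1, -0.1, 0.4]
opening: 0.603
grasp_force: 0.0
```

>>> servo_tool(
  commands="0 0 0 0 0 -60 0.6; 0 0 0 0 0 -60 0.6; 0 0 0 0 0 0 0.6",
)

```text
time_s: 10.6
eef_pos: [0.5602, 0.014, 0.2392]
eef_rot: [0.005, -0.021, 1.0, -0.001]
wrist_force: [0.7, -0.5, -0.2]
opening: 0.601
grasp_force: 0.0
```

```bash
cat >> h.py <<'E'
def red(im):
    h=cv2.cvtColor(im,cv2.COLOR_BGR2HSV);m=(((h[...,0]<5)|(h[...,0]>174))&(h[...,1]>190)&(h[...,2]>90)).astype(np.uint8)
    n,l,s,c=cv2.connectedComponentsWithStats(m)
    return [(s[i,:5].tolist(),c[i].round(1).tolist()) for i in range(1,n) if s[i,4]>=8]
E
python3 - <<'E'
from h import *
for n in('top','scene','wrist'):
  c=calibration(n);im=camera(n);cv2.imwrite(f'pics/r_{n}.png',im)
  for s,q in red(im):
    print(n,s,q,px2w(c,*q,.18).round(4))
delta([.669,-.041,.23],np.pi/2+.042)
E
```

```text
scene [270, 177, 6, 16, 83] [272.6, 184.4] [ 0.6801 -0.0495  0.18  ]
wrist [193, 314, 7, 21, 79] [196.3, 323.2] [ 0.6524 -0.029   0.18  ]
t 10.75 tcp [0.5561 0.0147 0.2317] x [-0.999 -0.043  0.003] y [-0.043  0.999  0.   ] z [-0.003  0.    -1.   ]
turn [ 0.    -0.003  0.001]
shift after turn mm [-110.5  -60.4    1.7]
shift now mm [-110.4  -60.5    1.4]
```

Run:
```python
from h import *
c=calibration('scene');print(px2w(c,273,185,.168))
c=calibration('wrist');print(px2w(c,196.5,324,.167))
c=calibration('top')
im=cv2.imread('pics/full_top.png')
for s,q in red(im): print(s,q,px2w(c,*q,.18))
```

```text
[ 0.67425413 -0.03814542  0.168     ]
[ 0.66202941 -0.03097321  0.167     ]
```

>>> servo_tool(
  commands="0 0 0 -38 -20 0 0.6; 0 0 0 -38 -20 0 0.6; 0 0 0 -36 -20 0 0.6; 0 0 0 0 0 0 0.6",
)

```text
time_s: 11.25
eef_pos: [0.6713, -0.0419, 0.2286]
eef_rot: [-0.003, -0.02, 1.0, 0.0]
wrist_force: [-0.0, 1.1, -0.6]
opening: 0.602
grasp_force: 0.0
```

Run:
```python
from h import *
for n in('scene','wrist'):
  c=calibration(n);im=camera(n);cv2.imwrite(f'pics/r2_{n}.png',im)
  for s,q in red(im): print(n,s,q,px2w(c,*q,.167).round(4),px2w(c,*q,.185).round(4))
cv2.imwrite('pics/r2.png',cv2.resize(cv2.imread('pics/r2_wrist.png'),None,fx=1.5,fy=1.5))
delta([.671,-.04,.157],np.pi/2+.042)
```

```text
scene [270, 177, 6, 16, 81] [272.5, 184.7] [ 0.6722 -0.0368  0.167 ] [ 0.6837 -0.0557  0.185 ]
wrist [248, 198, 22, 36, 656] [258.2, 215.9] [ 0.6751 -0.0391  0.167 ] [ 0.668  -0.0396  0.185 ]
t 11.35 tcp [ 0.6698 -0.0403  0.2298] x [-0.999 -0.042  0.006] y [-0.042  0.999  0.001] z [-0.006  0.001 -1.   ]
turn [ 0.001 -0.006  0.   ]
shift after turn mm [-1.2  0.3 72.8]
shift now mm [-1.6  0.2 72.7]
```

View pics/r2.png

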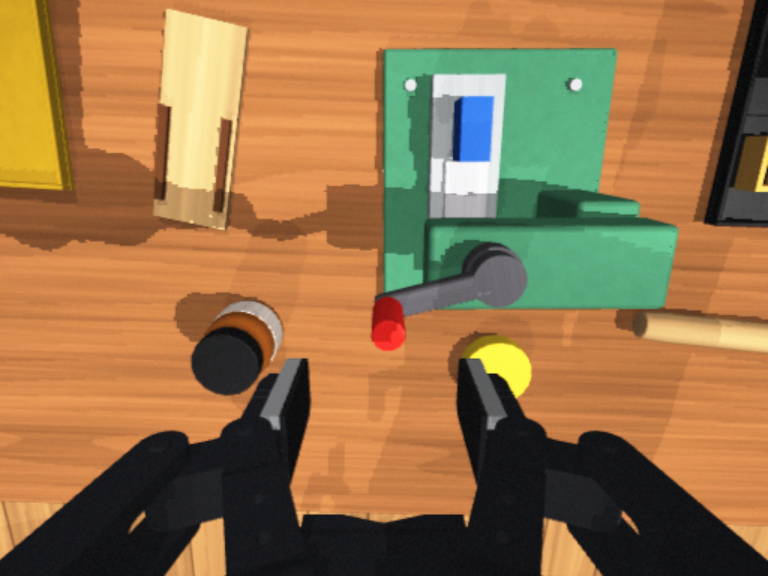

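The knob's top disc is centred at (388,335) and its base at (388,303). The hub cap is at (501,278). The blade lies on the bed nearly centred. The jar at (225,360) and the puck at (497,365) are near but lower down.

Run:
```python
from h import *
c=calibration('wrist')
k=px2w(c,388/1.5,335/1.5,.185);print(k)
for z in(.15,.155,.16):
  h=px2w(c,501/1.5,278/1.5,z);d=(k-h)[:2];print(z,h.round(4),np.linalg.norm(d),np.arctan2(d[0],-d[1]))
# bed/gauge
print(px2w(c,455/1.5,97/1.5,.064),px2w(c,493/1.5,97/1.5,.064)); 
print('bednear',px2w(c,433/1.5,75/1.5,.03),px2w(c,505/1.5,75/1.5,.03),px2w(c,431/1.5,217/1.5,.03),px2w(c,497/1.5,217/1.5,.03))
```

```text
[ 0.67329107 -0.03842786  0.185     ]
0.15 [0.6541 0.0194 0.15  ] 0.06094724974324835 0.32064193411841435
0.155 [0.6527 0.018  0.155 ] 0.06004204164275397 0.3496205199849243
0.16 [0.6514 0.0166 0.16  ] 0.059188771493067734 0.3794603017032563
[0.55984478 0.00061847 0.064     ] [0.5588428 0.0247101 0.064    ]
bednear [ 0.54270329 -0.01095144  0.03      ] [0.54061976 0.03904036 0.03      ] [ 0.64089382 -0.00514239  0.03      ] [0.63883556 0.04497431 0.03      ]
```

>>> servo_tool(
  commands="0 0 0 -3 1 20 0.45; 0 0 0 0 0 30 0.45; 0 0 0 0 0 21 0.45; 0 0 0 0 0 0 0.45; 0 0 0 0 0 0 0",
)

```text
time_s: 11.98
eef_pos: [0.6745, -0.0394, 0.1624]
eef_rot: [-0.0, -0.021, 1.0, -0.0]
wrist_force: [-0.0, -0.0, 0.1]
opening: 0.25
grasp_force: 0.0
```

>>> servo_tool(
  commands="0 0 0 0 0 0 0; 0 0 0 0 0 0 0; 0 0 0 0 0 0 0; 0 0 0 0 0 0 0",
)

```text
time_s: 12.48
eef_pos: [0.6746, -0.0386, 0.163]
eef_rot: [0.0, -0.022, 1.0, 0.0]
wrist_force: [-1.0, 5.2, 3.3]
opening: 0.16
grasp_force: 59.1
```

Run:
```python
from h import *
o,p,r=st();print(p,o['opening'],o['grasp_force'],o['wrist_force'])
H=np.array([.653,.018]);k=p[:2];d=k-H;print(np.linalg.norm(d),np.arctan2(d[0],-d[1])-.043)
M=r.as_matrix();a0=np.arctan2(d[1],d[0]);rr=np.linalg.norm(d)
q=k
for i in range(1,11):
  n=H+rr*np.array([np.cos(a0+.1*i),np.sin(a0+.1*i)]);s=np.r_[n-q,0]*1e3;print(i,(M.T@s).round(1));q=n
```

```text
[ 0.67463055 -0.03858306  0.16301656] 0.16002073567600084 59.06616747379303 [-1.01642998  5.22081883  3.28565007]
0.06057658880066546 0.32213753383527494
1 [-5.6  2.2  0. ]
2 [-5.4  2.8  0. ]
3 [-5.1  3.3  0. ]
4 [-4.7  3.8  0. ]
5 [-4.3  4.2  0. ]
6 [-3.9  4.6  0. ]
7 [-3.4  5.   0. ]
8 [-2.9  5.3  0. ]
9 [-2.4  5.6  0. ]
10 [-1.8  5.8  0. ]
```

>>> servo_tool(
  commands="0 0 0 -5.6 2.2 0 0; 0 0 0 -5.4 2.8 0 0; 0 0 0 -5.1 3.3 0 0; 0 0 0 -4.7 3.8 0 0; 0 0 0 -4.3 4.2 0 0",
)

```text
time_s: 13.1
eef_pos: [0.6997, -0.0262, 0.1631]
eef_rot: [0.001, -0.021, 1.0, -0.003]
wrist_force: [2.6, -9.7, -2.1]
opening: 0.164
grasp_force: 58.7
```

>>> servo_tool(
  commands="0 0 0 -3.9 4.6 0 0; 0 0 0 -3.4 5 0 0; 0 0 0 -2.9 5.3 0 0; 0 0 0 -2.4 5.6 0 0; 0 0 0 0 0 0 0",
)

```text
time_s: 13.72
eef_pos: [0.716, -0.0086, 0.1634]
eef_rot: [0.006, -0.02, 1.0, -0.006]
wrist_force: [17.6, -20.1, -8.3]
opening: 0.156
grasp_force: 58.9
```

Run:
```python
from h import *
o,p,r=st();print(p,o['opening'],o['grasp_force'],o['wrist_force'],o['torque'])
H=np.array([.653,.018]);k=p[:2];d=k-H;print(np.linalg.norm(d),np.arctan2(d[0],-d[1])-.043)
```

```text
[ 0.71596263 -0.00860949  0.16341162] 0.1561335183925026 58.85541379451752 [ 17.58726866 -20.09427928  -8.33339096] [-3.01644892 -3.06202782  0.61155803]
0.06835464529537777 1.127940267917581
```

>>> servo_tool(
  commands="0 0 0 -5 -8.5 0 0; 0 0 0 0 0 0 0",
)

```text
time_s: 13.98
eef_pos: [0.7153, -0.0102, 0.163]
eef_rot: [-0.001, -0.021, 1.0, -0.0]
wrist_force: [-6.8, -1.7, 7.0]
opening: 0.162
grasp_force: 60.6
```

Run:
```python
from h import *
o,p,r=st();print(p,o['opening'],o['grasp_force'],o['wrist_force'],o['torque'])
for n in('scene','wrist'):
  c=calibration(n);im=camera(n);cv2.imwrite(f'pics/r3_{n}.png',im)
  for s,q in red(im): print(n,s,q,px2w(c,*q,.167).round(4),px2w(c,*q,.185).round(4))
```

```text
[ 0.71534639 -0.01022632  0.16299109] 0.16209664498389134 60.64931273460388 [-6.82713763 -1.7331698   7.03040472] [-0.25641331  0.91113923  0.19755016]
wrist [240, 217, 31, 58, 1514] [255.2, 245.9] [ 0.7107 -0.0111  0.167 ] [ 0.7014 -0.0115  0.185 ]
```

>>> servo_tool(
  commands="0 0 0 -1 3 0 0; 0 0 0 -1 3 0 0; 0 0 0 -1 3 0 0; 0 0 0 0 0 0 0",
)

```text
time_s: 14.58
eef_pos: [0.7197, -0.0033, 0.163]
eef_rot: [0.001, -0.021, 1.0, -0.002]
wrist_force: [1.8, -7.2, 2.7]
opening: 0.161
grasp_force: 59.7
```

Run:
```python
from h import *
o,p,r=st();print(p,o['opening'],o['grasp_force'],o['wrist_force'],o['torque'])
d=p[:2]-np.array([.6634,.0204]);print(np.linalg.norm(d),np.arctan2(d[0],-d[1])-.187)
```

```text
[ 0.71967386 -0.00326868  0.16304523] 0.160611743768428 59.7391676902771 [ 1.82155835 -7.18399495  2.67862181] [-1.3155428  -0.3281575   0.17956891]
0.061048777476098215 0.9856600467001018
```

>>> servo_tool(
  commands="0 0 0 0 0 0 0.5; 0 0 0 0 0 0 0.5; 0 0 0 0 0 -35 0.5; 0 0 0 0 0 -40 0.6; 0 0 0 55 5 0 0.6",
)

```text
time_s: 15.2
eef_pos: [0.6674, 0.0017, 0.2412]
eef_rot: [0.004, -0.021, 1.0, -0.001]
wrist_force: [-0.2, 0.6, 0.9]
opening: 0.599
grasp_force: 0.0
```

>>> servo_tool(
  commands="0 0 0 55 5 0 0.6; 0 0 0 55 5 0 0.6; 0 0 0 0 0 0 0.6",
)

```text
time_s: 15.58
eef_pos: [0.5484, 0.009, 0.2355]
eef_rot: [-0.003, -0.022, 1.0, 0.001]
wrist_force: [0.4, 0.5, 0.4]
opening: 0.597
grasp_force: 0.0
```

Run:
```python
from h import *
im=camera('wrist');cv2.imwrite('pics/r4.png',cv2.resize(im,None,fx=1.5,fy=1.5))
c=calibration('wrist');np.save('c5.npy',c,allow_pickle=True)
for s,q in red(im): print(s,q,px2w(c,*q,.167).round(4))
c=calibration('scene');im=camera('scene')
for s,q in red(im): print(s,q,px2w(c,*q,.167).round(4))
delta([.576,.0154,.0385],np.pi/2+.043)
```

```text
[293, 175, 7, 16, 79] [295.7, 182.6] [ 0.7104 -0.0019  0.167 ]
t 15.68 tcp [0.553  0.008  0.2374] x [-0.999 -0.043 -0.   ] y [-0.043  0.999 -0.   ] z [ 0. -0. -1.]
turn [-0.  0. -0.]
shift after turn mm [-23.3   6.5 198.9]
shift now mm [-23.2   6.5 199. ]
```

>>> servo_tool(
  commands="0 0 0 0 6.5 45 0.6; 0 0 0 0 0 50 0.6; 0 0 0 -4 0 40 0.6; 0 0 0 -9 0 40 0.6; 0 0 0 -10 0 24 0.6",
)

```text
time_s: 16.3
eef_pos: [0.5761, 0.0152, 0.0353]
eef_rot: [-0.001, -0.021, 1.0, 0.0]
wrist_force: [0.1, 0.0, 0.4]
opening: 0.603
grasp_force: 0.0
```

>>> servo_tool(
  commands="0 0 0 0 0 0 0.6; 0 0 0 0 0 0 0; 0 0 0 0 0 0 0; 0 0 0 0 0 0 0; 0 0 0 0 0 0 0",
)

```text
time_s: 16.92
eef_pos: [0.5764, 0.0153, 0.0394]
eef_rot: [0.001, -0.021, 1.0, -0.0]
wrist_force: [-0.8, 3.3, 6.6]
opening: 0.221
grasp_force: 59.9
```

Run:
```python
from h import *
o,p,r=st();print(p,o['opening'],o['grasp_force'],o['wrist_force'],o['torque'])
```

```text
[0.57641777 0.01531175 0.03939649] 0.22132715454348956 59.92354989051819 [-0.77222468  3.31760171  6.61697478] [0.52058817 0.04947313 0.26522306]
```

>>> servo_tool(
  commands="0 0 0 1.5 0 0 0; 0 0 0 1.5 0 0 0",
)

```text
time_s: 17.18
eef_pos: [0.5755, 0.015, 0.0394]
eef_rot: [0.003, -0.021, 1.0, -0.0]
wrist_force: [9.9, 2.8, -2.4]
opening: 0.217
grasp_force: 58.8
```

>>> servo_tool(
  commands="0 0 0 1.5 0 0 0",
)

```text
time_s: 17.3
eef_pos: [0.5741, 0.0147, 0.0394]
eef_rot: [0.003, -0.021, 1.0, -0.0]
wrist_force: [10.5, 2.1, -2.4]
opening: 0.225
grasp_force: 58.7
```

>>> servo_tool(
  commands="0 0 0 1.5 0 0 0",
)

```text
time_s: 17.42
eef_pos: [0.5727, 0.0144, 0.0394]
eef_rot: [0.003, -0.021, 1.0, -0.001]
wrist_force: [9.4, 1.2, -2.0]
opening: 0.224
grasp_force: 58.7
```

>>> servo_tool(
  commands="0 0 0 1.5 0 0 0",
)

```text
time_s: 17.55
eef_pos: [0.5712, 0.0143, 0.0394]
eef_rot: [0.003, -0.021, 1.0, -0.001]
wrist_force: [10.8, -0.0, -3.0]
opening: 0.223
grasp_force: 58.7
```

The drag is about 10 N, which is the value wanted. I draw the gauge out at that setting.

>>> servo_tool(
  commands="0 0 0 3 0 0 0; 0 0 0 4 0 0 0; 0 0 0 4 0 0 0; 0 0 0 4 0 0 0; 0 0 0 4 0 0 0",
)

```text
time_s: 18.18
eef_pos: [0.5522, 0.0133, 0.0394]
eef_rot: [0.003, -0.021, 1.0, -0.001]
wrist_force: [9.8, 0.7, -2.0]
opening: 0.221
grasp_force: 58.8
```

>>> servo_tool(
  commands="0 0 0 4 0 0 0; 0 0 0 4 0 0 0; 0 0 0 4 0 0 0; 0 0 0 4 0 0 0; 0 0 0 4 0 0 0",
)

```text
time_s: 18.8
eef_pos: [0.5321, 0.0124, 0.0394]
eef_rot: [0.003, -0.021, 1.0, -0.001]
wrist_force: [9.8, 0.8, -2.5]
opening: 0.219
grasp_force: 58.8
```

>>> servo_tool(
  commands="0 0 0 4 0 0 0; 0 0 0 5 0 0 0; 0 0 0 5 0 0 0; 0 0 0 5 0 0 0; 0 0 0 5 0 0 0",
)

```text
time_s: 19.42
eef_pos: [0.5063, 0.0117, 0.0391]
eef_rot: [0.001, -0.021, 1.0, -0.001]
wrist_force: [3.2, -0.1, 5.3]
opening: 0.221
grasp_force: 59.8
```

Run:
```python
from h import *
snap('scene','s3.png',(200,130,360,250),5)
o,p,r=st();print(p,o['opening'],o['grasp_force'],o['wrist_force'])
```

```text
[0.50572455 0.01168484 0.03903343] 0.22132697974637275 60.290855169296265 [0.30453029 0.48007652 8.47730298]
```

View pics/s3.png

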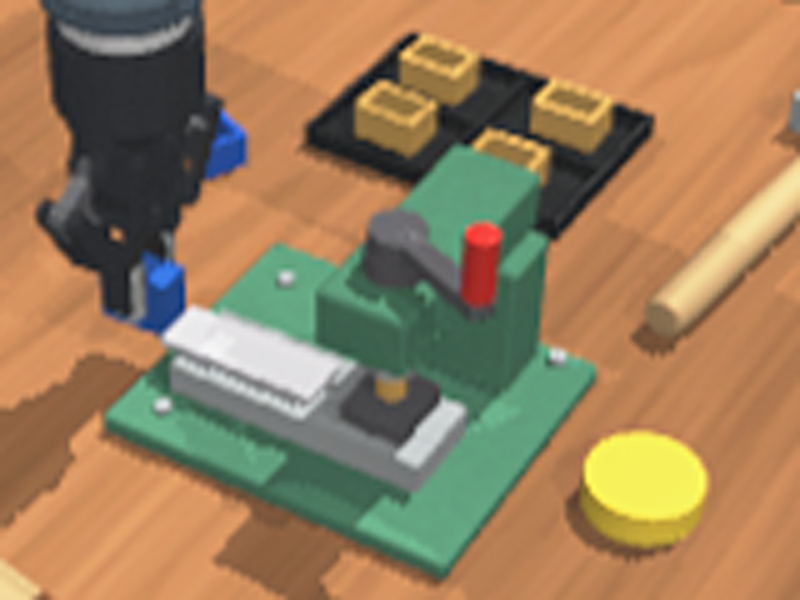

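The picture shows the blade drawn clear of the foot, the lever turned and left, and all four loops still in the bin. Now I take the gauge back to its rest.

>>> servo_tool(
  commands="0 0 0 10 0 -35 0; 0 0 0 0 -30 -25 0; 0 0 0.1 0 -50 0 0; 0 0 0.105 0 -50 0 0; 0 0 0 0 0 0 0",
)

```text
time_s: 20.1
eef_pos: [0.494, -0.1208, 0.0974]
eef_rot: [-0.002, 0.084, 0.996, -0.0]
wrist_force: [0.1, 0.3, -1.3]
opening: 0.22
grasp_force: 59.1
```

Run:
```python
from h import *
delta([.5346,-.178,.017],np.pi/2-.165)
```

```text
t 20.1 tcp [ 0.494  -0.1208  0.0974] x [-0.986  0.167  0.003] y [ 0.167  0.986 -0.001] z [-0.003 -0.    -1.   ]
turn [-0.001 -0.003 -0.002]
shift after turn mm [-49.4 -49.7  80.4]
shift now mm [-49.8 -49.6  80.3]
```

>>> servo_tool(
  commands="0 -0.003 -0.002 -25 -25 0 0; 0 0 0 -25 -25 0 0; 0 0 0 0 0 40 0; 0 0 0 0 0 25 0; 0 0 0 0 0 0 0",
)

```text
time_s: 20.72
eef_pos: [0.5338, -0.1731, 0.0299]
eef_rot: [-0.003, 0.08, 0.997, 0.001]
wrist_force: [-0.0, 0.6, -1.1]
opening: 0.221
grasp_force: 59.1
```

Run:
```python
from h import *
delta([.5346,-.178,.017],np.pi/2-.165);print(get_obs()['grasp_force'])
```

```text
t 20.73 tcp [ 0.5338 -0.1731  0.0299] x [-0.987  0.159  0.006] y [0.159 0.987 0.002] z [-0.005  0.003 -1.   ]
turn [ 0.002 -0.006  0.006]
shift after turn mm [-1.6 -4.7 12.9]
shift now mm [-1.7 -4.7 12.9]
59.096097350120544
```

>>> servo_tool(
  commands="0 0 0 -1.5 -4.5 0 0; 0 0 0 0 0 9 0; 0 0 0 0 0 2.5 0; 0 0 0 0 0 1.5 0; 0 0 0 0 0 0 0",
)

```text
time_s: 21.35
eef_pos: [0.5376, -0.1802, 0.0199]
eef_rot: [0.001, 0.08, 0.997, -0.0]
wrist_force: [-0.3, -0.4, -0.4]
opening: 0.22
grasp_force: 59.1
```

Run:
```python
from h import *
delta([.5346,-.178,.017],np.pi/2-.165);print(get_obs()['grasp_force'],get_obs()['wrist_force'])
```

```text
t 21.35 tcp [ 0.5376 -0.1802  0.0199] x [-0.987  0.16  -0.002] y [ 0.16   0.987 -0.   ] z [ 0.002 -0.001 -1.   ]
turn [-0.     0.002  0.005]
shift after turn mm [3.3 1.7 2.9]
shift now mm [3.3 1.7 2.9]
59.09921586513519 [-0.25519688 -0.3758644  -0.36364137]
```

>>> servo_tool(
  commands="0 0 0.005 2.5 1.5 0 0; 0 0 0 0 0 1.5 0; 0 0 0 0 0 1.5 0; 0 0 0 0 0 0.5 0; 0 0 0 0 0 0 0",
)

```text
time_s: 21.98
eef_pos: [0.5354, -0.1783, 0.0174]
eef_rot: [0.001, 0.083, 0.997, -0.0]
wrist_force: [-4.9, 2.4, 9.5]
opening: 0.226
grasp_force: 60.7
```

Run:
```python
from h import *
delta([.5346,-.178,.017],np.pi/2-.165);print(get_obs()['grasp_force'],get_obs()['wrist_force'])
```

```text
t 21.98 tcp [ 0.5354 -0.1783  0.0174] x [-0.986  0.164 -0.001] y [ 0.164  0.986 -0.   ] z [ 0.001 -0.001 -1.   ]
turn [-0.     0.001 -0.   ]
shift after turn mm [0.8 0.2 0.4]
shift now mm [0.8 0.2 0.4]
60.67915856838226 [-4.9176143  2.3904437  9.499103 ]
```

Contact with the rest is felt (9.5 N). I release the gauge, rise and check.

>>> servo_tool(
  commands="0 0 0 0 0 0 0.5; 0 0 0 0 0 0 0.6; 0 0 0 0 0 0 0.6; 0 0 0 0 0 -40 0.6; 0 0 0 0 0 -50 0.6",
)

```text
time_s: 22.6
eef_pos: [0.534, -0.1777, 0.1059]
eef_rot: [-0.001, 0.083, 0.997, 0.001]
wrist_force: [1.2, -0.5, 0.3]
opening: 0.602
grasp_force: 0.0
```

>>> servo_tool(
  commands="0 0 0 0 0 -50 0.6; 0 0 0 0 0 0 0.6",
)

```text
time_s: 22.85
eef_pos: [0.538, -0.1799, 0.1614]
eef_rot: [0.005, 0.083, 0.997, -0.002]
wrist_force: [-0.3, -0.2, -0.5]
opening: 0.598
grasp_force: 0.0
```

Run:
```python
from h import *
c=calibration('wrist');np.save('c6.npy',c,allow_pickle=True)
im=camera('wrist');cv2.imwrite('pics/w6.png',cv2.resize(im,None,fx=1.5,fy=1.5))
delta([.594,.312,.25],0)
```

```text
t 22.9 tcp [ 0.5364 -0.179   0.1586] x [-0.986  0.165 -0.006] y [ 0.165  0.986 -0.002] z [ 0.006 -0.003 -1.   ]
turn [0.003 0.007 1.405]
shift after turn mm [491.   57.6 -91.4]
shift now mm [ 23.5 493.6 -92.6]
```

View pics/w6.png

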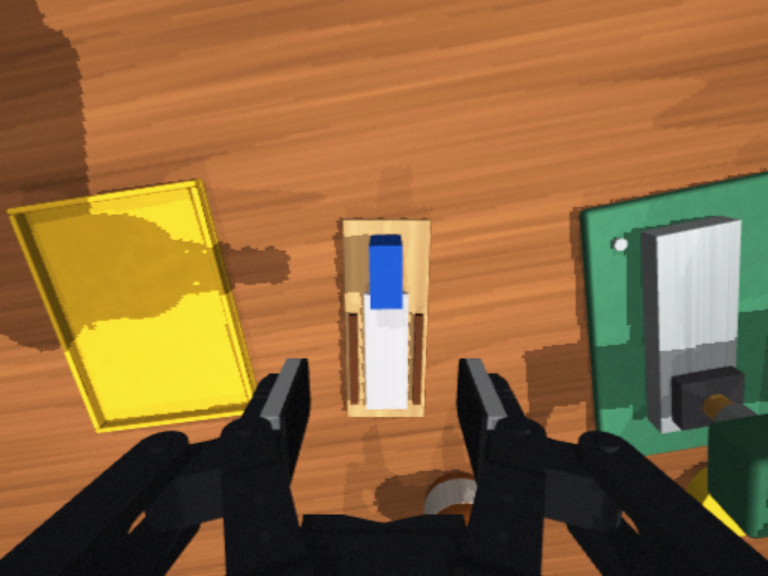

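The gauge lies back on its rest between the rails. Its handle is at (386,272) and its tip at (386,408), as at the start. Next come the loops, starting with a look from above the bin.

>>> servo_tool(
  commands="0 0 -0.083 6 0 -60 0.6; 0 0 -0.082 6 50 -32 0.6; 0 0 0 6 58 0 0.6; 0 0 0 6 58 0 0.6; 0 0 0 6 58 0 0.6",
)

```text
time_s: 23.52
eef_pos: [0.508, 0.0488, 0.2464]
eef_rot: [-0.0, 0.001, 1.0, -0.0]
wrist_force: [1.3, 0.9, 0.7]
opening: 0.599
grasp_force: 0.0
```

>>> servo_tool(
  commands="0 0 0 6 58 0 0.6; 0 0 0 6 58 0 0.6; 0 0 0 6 58 0 0.6; 0 0 0 0 58 0 0.6; 0 0 0 0 40 0 0.6",
)

```text
time_s: 24.15
eef_pos: [0.49, 0.3213, 0.2457]
eef_rot: [-0.001, -0.001, 1.0, -0.001]
wrist_force: [1.2, -1.3, 0.4]
opening: 0.602
grasp_force: 0.0
```

>>> servo_tool(
  commands="0 0 0 0 0 0 0.6; 0 0 0 0 0 0 0.6",
)

```text
time_s: 24.4
eef_pos: [0.4907, 0.3184, 0.2463]
eef_rot: [-0.0, 0.0, 1.0, -0.001]
wrist_force: [-0.4, -0.3, -0.4]
opening: 0.6
grasp_force: 0.0
```

Run:
```python
from h import *
c=calibration('wrist');np.save('c7.npy',c,allow_pickle=True)
im=camera('wrist');cv2.imwrite('pics/full7.png',im);cv2.imwrite('pics/w7.png',cv2.resize(im,None,fx=1.5,fy=1.5))
delta([.594,.312,.25],np.pi/2)
```

```text
t 24.45 tcp [0.491  0.318  0.2467] x [-1.     0.001  0.   ] y [ 0.001  1.    -0.002] z [-0.    -0.002 -1.   ]
turn [-0.002 -0.    -0.001]
shift after turn mm [-103.    -6.    -3.3]
shift now mm [-103.    -5.9   -3.3]
```

View pics/w7.png

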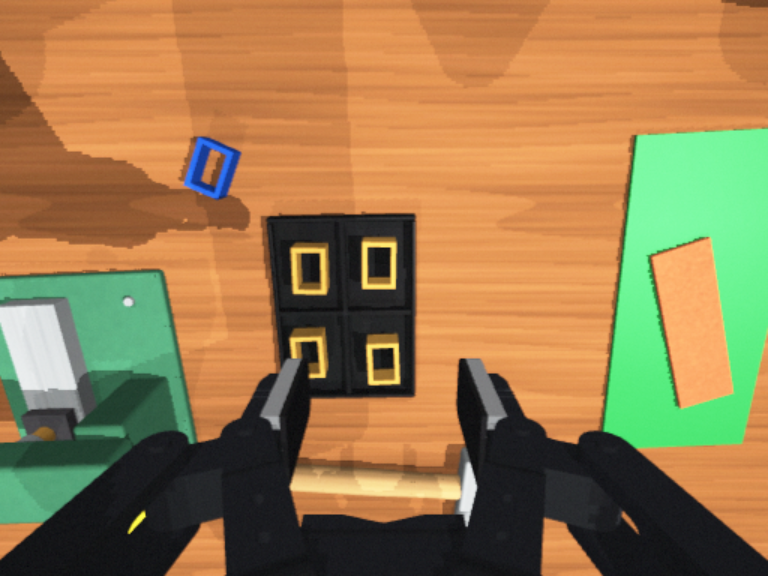

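The wrist picture shows the rims of the four loops, with centres at:
- near right: (310,270)
- near left: (379,265)
- far right: (309,354)
- far left: (383,360)

The blue look-alike is at (211,168), well clear.

Run:
```python
from h import *
c=np.load('c7.npy',allow_pickle=True).item()
for n,q in dict(A=(310,270),B=(379,265),C=(309,354),D=(383,360)).items(): print(n,px2w(c,q[0]/1.5,q[1]/1.5,.026).round(4))
# auto
im=cv2.imread('pics/full7.png');h=cv2.cvtColor(im,cv2.COLOR_BGR2HSV)
m=((h[...,0]>17)&(h[...,0]<32)&(h[...,1]>110)&(h[...,2]>190)).astype(np.uint8);m[:, :175]=0;m[:,280:]=0;m[270:]=0
for k in cv2.findContours(m,cv2.RETR_EXTERNAL,cv2.CHAIN_APPROX_NONE)[0]:
  if len(k)>25:
    r=cv2.minAreaRect(k);print(np.round(r[0],1),np.round(r[1],1),round(r[2],1),px2w(c,*r[0],.026).round(4))
delta([.507,.251,.08],np.pi/2)
```

```text
A [0.5114 0.2566 0.026 ]
B [0.5071 0.3142 0.026 ]
C [0.5884 0.2519 0.026 ]
D [0.5943 0.3174 0.026 ]
[254.9 242.2] [27.3 21.3] 87.4 [0.5975 0.3169 0.026 ]
[205. 238.] [27.9 21.6] 84.8 [0.5913 0.2503 0.026 ]
[205.5 180. ] [30. 23.] 90.0 [0.5114 0.2551 0.026 ]
[252.  176.5] [31. 22.] 90.0 [0.5069 0.3134 0.026 ]
t 24.45 tcp [0.491  0.318  0.2467] x [-1.     0.001  0.   ] y [ 0.001  1.    -0.002] z [-0.    -0.002 -1.   ]
turn [-0.002 -0.    -0.001]
shift after turn mm [-16.  -67.  166.7]
shift now mm [-16.1 -66.7 166.9]
```

>>> servo_tool(
  commands="0 0 0 -19.5 -50 20 0.6; 0 0 0 0 -13.5 50 0.6; 0 0 0 0 0 55 0.6; 0 0 0 0 0 50 0.6; 0 0 0 0 0 30 0.6",
)

```text
time_s: 25.08
eef_pos: [0.5096, 0.2532, 0.0401]
eef_rot: [-0.001, 0.002, 1.0, -0.001]
wrist_force: [-0.1, 0.1, 0.1]
opening: 0.596
grasp_force: 0.0
```

>>> servo_tool(
  commands="0 0 0 0 0 0 0.6; 0 0 0 0 0 0 0.6",
)

```text
time_s: 25.32
eef_pos: [0.5124, 0.255, 0.0445]
eef_rot: [0.002, 0.001, 1.0, -0.0]
wrist_force: [0.6, -0.5, 0.7]
opening: 0.6
grasp_force: 0.0
```

Run:
```python
from h import *
delta([.5105,.2545,.0155],np.pi/2)
```

```text
t 25.32 tcp [0.5124 0.255  0.0445] x [-1.     0.002 -0.004] y [ 0.002  1.    -0.   ] z [ 0.004 -0.    -1.   ]
turn [-0.     0.004 -0.002]
shift after turn mm [ 1.9 -0.5 29. ]
shift now mm [ 2.  -0.5 28.9]
```

>>> servo_tool(
  commands="0 0 0 1 0 18 0.6; 0 0 0 0 0 10 0.6; 0 0 0 0 0 0 0.6; 0 0 0 0 0 0 0; 0 0 0 0 0 0 0",
)

```text
time_s: 25.95
eef_pos: [0.5108, 0.2557, 0.0158]
eef_rot: [0.001, 0.0, 1.0, -0.0]
wrist_force: [-0.3, -0.5, 0.4]
opening: 0.307
grasp_force: 58.9
```

>>> servo_tool(
  commands="0 0 0 0 0 0 0; 0 0 0 0 0 0 0; 0 0 0 0 0 0 0",
)

```text
time_s: 26.32
eef_pos: [0.5108, 0.2557, 0.0156]
eef_rot: [0.001, 0.0, 1.0, -0.0]
wrist_force: [-0.2, 0.3, 4.9]
opening: 0.305
grasp_force: 59.6
```

>>> servo_tool(
  commands="0 0 0 0 0 -30 0; 0 0 0 0 0 -60 0; 0 0 0 0 -40 -20 0; 0 0 0 2 -58 0 0; 0 0 0 2 -58 0 0",
)

```text
time_s: 26.95
eef_pos: [0.5055, 0.0982, 0.1252]
eef_rot: [0.001, -0.0, 1.0, -0.0]
wrist_force: [0.5, 0.5, -1.0]
opening: 0.306
grasp_force: 59.2
```

>>> servo_tool(
  commands="0 0 0 2 -58 0 0; 0 0 0 2 -58 0 0; 0 0 0 2 -58 0 0; 0 0 0 1 -58 0 0; 0 0 0 0 -58 0 0",
)

```text
time_s: 27.58
eef_pos: [0.4981, -0.1921, 0.1249]
eef_rot: [0.001, 0.0, 1.0, -0.0]
wrist_force: [0.7, -0.2, -0.4]
opening: 0.303
grasp_force: 59.2
```

>>> servo_tool(
  commands="0 0 0 0 -58 0 0; 0 0 0 0 -58 0 0; 0 0 0 0 -58 0 0; 0 0 0 0 -17 40 0; 0 0 0 0 0 40 0",
)

```text
time_s: 28.2
eef_pos: [0.4983, -0.3837, 0.0443]
eef_rot: [0.001, 0.002, 1.0, -0.001]
wrist_force: [-0.7, 0.8, -0.8]
opening: 0.307
grasp_force: 59.2
```

>>> servo_tool(
  commands="0 0 0 0 0 0 0; 0 0 0 0 0 0 0",
)

```text
time_s: 28.45
eef_pos: [0.4993, -0.3816, 0.0464]
eef_rot: [0.001, 0.0, 1.0, -0.001]
wrist_force: [-0.8, 0.7, -0.3]
opening: 0.308
grasp_force: 59.2
```

Run:
```python
from h import *
delta([.500,-.381,.016],np.pi/2);print(get_obs()['opening'])
```

```text
t 28.45 tcp [ 0.4993 -0.3816  0.0464] x [-1.     0.    -0.002] y [ 0.     1.    -0.001] z [ 0.002 -0.001 -1.   ]
turn [-0.001  0.002 -0.   ]
shift after turn mm [-0.7  0.6 30.4]
shift now mm [-0.6  0.7 30.4]
0.3078960661718268
```

>>> servo_tool(
  commands="0 0 0 0 0 20 0; 0 0 0 0 0 9.5 0; 0 0 0 0 0 0.5 0; 0 0 0 0 0 0 0.5; 0 0 0 0 0 0 0.5",
)

```text
time_s: 29.08
eef_pos: [0.499, -0.3815, 0.0153]
eef_rot: [0.001, 0.0, 1.0, -0.0]
wrist_force: [0.2, 0.3, 0.5]
opening: 0.5
grasp_force: 0.0
```

>>> servo_tool(
  commands="0 0 0 0 0 -50 0.5; 0 0 0 0 0 -50 0.6; 0 0 0 0 58 0 0.6; 0 0 0 0 58 0 0.6; 0 0 0 0 58 0 0.6",
)

```text
time_s: 29.7
eef_pos: [0.4987, -0.206, 0.1155]
eef_rot: [0.001, 0.001, 1.0, -0.0]
wrist_force: [0.9, -0.6, 0.9]
opening: 0.6
grasp_force: 0.0
```

>>> servo_tool(
  commands="0 0 0 0 58 0 0.6; 0 0 0 0 58 0 0.6; 0 0 0 0 58 0 0.6; 0 0 0 0 58 0 0.6; 0 0 0 0 58 0 0.6",
)

```text
time_s: 30.32
eef_pos: [0.4989, 0.0843, 0.1154]
eef_rot: [0.001, 0.0, 1.0, -0.0]
wrist_force: [1.5, -1.1, -0.0]
opening: 0.602
grasp_force: 0.0
```

>>> servo_tool(
  commands="0 0 0 -3 58 0 0.6; 0 0 0 -4 58 0 0.6; 0 0 0 0 58 0 0.6; 0 0 0 0 56 0 0.6; 0 0 0 0 0 0 0.6",
)

```text
time_s: 30.95
eef_pos: [0.5054, 0.3163, 0.115]
eef_rot: [0.001, -0.002, 1.0, 0.0]
wrist_force: [-0.3, 0.7, -0.2]
opening: 0.599
grasp_force: 0.0
```

Run:
```python
from h import *
c=calibration('wrist');im=camera('wrist');cv2.imwrite('pics/full8.png',im);np.save('c8.npy',c,allow_pickle=True)
h=cv2.cvtColor(im,cv2.COLOR_BGR2HSV)
m=((h[...,0]>17)&(h[...,0]<32)&(h[...,1]>110)&(h[...,2]>190)).astype(np.uint8)
for k in cv2.findContours(m,cv2.RETR_EXTERNAL,cv2.CHAIN_APPROX_NONE)[0]:
  r=cv2.minAreaRect(k)
  if max(r[1])>20: print(np.round(r[0],1),np.round(r[1],1),round(r[2],1),px2w(c,*r[0],.026).round(4))
delta([.506,.3125,.0158],np.pi/2)
```

```text
[102. 281.] [ 2. 32.] 90.0 [0.5849 0.179  0.026 ]
[394.  279.6] [70.   5.7] 2.0 [0.5827 0.4399 0.026 ]
[256.2 293.2] [38.4 31.4] 87.3 [0.5974 0.3169 0.026 ]
[103. 267.] [40.  2.] -0.0 [0.5707 0.1821 0.026 ]
[113.5 261. ] [ 2. 25.] 90.0 [0.5647 0.1921 0.026 ]
[365.  258.5] [ 3. 48.] 90.0 [0.5615 0.4115 0.026 ]
[388.5 218. ] [  4. 101.] 90.0 [0.5234 0.4267 0.026 ]
[ 99.5 205.5] [ 5. 25.] 90.0 [0.5131 0.1879 0.026 ]
[320.4 201.7] [ 5.5 55.1] 86.3 [0.5092 0.369  0.026 ]
[252.5 198.5] [47. 35.] 90.0 [0.5066 0.3135 0.026 ]
[381.5  97.5] [ 1. 27.] 90.0 [0.4279 0.4083 0.026 ]
[389.5  90. ] [ 2. 23.] 90.0 [0.4226 0.4134 0.026 ]
[289.  82.] [ 4. 86.] 90.0 [0.4174 0.3398 0.026 ]
t 31.0 tcp [0.5055 0.3142 0.1147] x [-1.    -0.003 -0.002] y [-0.003  1.    -0.001] z [ 0.002 -0.001 -1.   ]
turn [-0.001  0.002  0.003]
shift after turn mm [-0.5 -1.7 98.9]
shift now mm [-0.4 -1.6 98.9]
```

>>> servo_tool(
  commands="0 0 0 -1 -1 50 0.6; 0 0 0 0 0 40 0.6; 0 0 0 0 0 9 0.6; 0 0 0 0 0 0 0.6; 0 0 0 0 0 0 0",
)

```text
time_s: 31.62
eef_pos: [0.5089, 0.3117, 0.0181]
eef_rot: [0.002, 0.0, 1.0, 0.0]
wrist_force: [0.8, 0.2, 0.3]
opening: 0.4
grasp_force: 0.0
```

>>> servo_tool(
  commands="0 0 0 0 0 0 0; 0 0 0 0 0 0 0; 0 0 0 0 0 0 0; 0 0 0 0 0 0 0",
)

```text
time_s: 32.12
eef_pos: [0.5091, 0.312, 0.0185]
eef_rot: [0.003, 0.0, 1.0, 0.0]
wrist_force: [-1.4, -1.1, 7.3]
opening: 0.302
grasp_force: 59.8
```

>>> servo_tool(
  commands="0 0 0 0 0 -30 0; 0 0 0 0 0 -60 0; 0 0 0 0 -40 -20 0; 0 0 0 1 -58 0 0; 0 0 0 1 -58 0 0",
)

```text
time_s: 32.75
eef_pos: [0.5054, 0.1544, 0.1276]
eef_rot: [0.002, -0.001, 1.0, -0.0]
wrist_force: [1.1, -1.1, -0.6]
opening: 0.305
grasp_force: 59.3
```

>>> servo_tool(
  commands="0 0 0 1 -58 0 0; 0 0 0 1 -58 0 0; 0 0 0 0 -58 0 0; 0 0 0 0 -58 0 0; 0 0 0 0 -58 0 0",
)

```text
time_s: 33.38
eef_pos: [0.503, -0.1365, 0.1274]
eef_rot: [0.002, 0.0, 1.0, -0.001]
wrist_force: [2.1, 0.3, -1.1]
opening: 0.307
grasp_force: 59.3
```

>>> servo_tool(
  commands="0 0 0 0 -58 0 0; 0 0 0 0 -58 0 0; 0 0 0 0 -58 0 0; 0 0 0 0 -9 40 0; 0 0 0 0 0 40 0",
)

```text
time_s: 34.0
eef_pos: [0.5034, -0.3199, 0.0469]
eef_rot: [0.002, 0.001, 1.0, -0.002]
wrist_force: [-0.0, 0.6, -0.9]
opening: 0.307
grasp_force: 59.3
```

>>> servo_tool(
  commands="0 0 0 0 0 0 0; 0 0 0 0 0 0 0",
)

```text
time_s: 34.25
eef_pos: [0.5039, -0.318, 0.0482]
eef_rot: [0.002, -0.0, 1.0, -0.001]
wrist_force: [0.7, -0.2, 0.8]
opening: 0.306
grasp_force: 59.3
```

Run:
```python
from h import *
delta([.502,-.317,.016],np.pi/2);print(get_obs()['opening'])
```

```text
t 34.25 tcp [ 0.5039 -0.318   0.0482] x [-1.    -0.    -0.003] y [-0.     1.    -0.002] z [ 0.003 -0.002 -1.   ]
turn [-0.002  0.003  0.   ]
shift after turn mm [ 1.9  1.  32.2]
shift now mm [ 2.   1.1 32.2]
0.3058470761054771
```

>>> servo_tool(
  commands="0 0 0 0 0 20 0; 0 0 0 0 0 9.5 0; 0 0 0 0 0 0.5 0; 0 0 0 0 0 0 0.5; 0 0 0 0 0 0 0.5",
)

```text
time_s: 34.88
eef_pos: [0.503, -0.3174, 0.0162]
eef_rot: [0.001, 0.0, 1.0, -0.0]
wrist_force: [-0.3, -0.0, 0.8]
opening: 0.501
grasp_force: 0.0
```

>>> servo_tool(
  commands="0 0 0 0 0 -50 0.5; 0 0 0 0 0 -50 0.6; 0 0 0 0 57 0 0.6; 0 0 0 0 57 0 0.6; 0 0 0 0 57 0 0.6",
)

```text
time_s: 35.5
eef_pos: [0.5026, -0.1449, 0.1162]
eef_rot: [0.001, 0.001, 1.0, -0.0]
wrist_force: [0.7, -0.7, 1.0]
opening: 0.6
grasp_force: 0.0
```

>>> servo_tool(
  commands="0 0 0 0 57 0 0.6; 0 0 0 0 57 0 0.6; 0 0 0 0 57 0 0.6; 0 0 0 0 57 0 0.6; 0 0 0 0 57 0 0.6",
)

```text
time_s: 36.12
eef_pos: [0.5027, 0.1404, 0.116]
eef_rot: [0.001, 0.0, 1.0, -0.0]
wrist_force: [0.0, -0.3, 1.4]
opening: 0.598
grasp_force: 0.0
```

>>> servo_tool(
  commands="0 0 0 0 57 0 0.6; 0 0 0 0 57 0 0.6; 0 0 0 -44 0 0 0.6; 0 0 0 -43 0 0 0.6; 0 0 0 0 0 0 0.6",
)

```text
time_s: 36.75
eef_pos: [0.5923, 0.2523, 0.1156]
eef_rot: [0.001, 0.001, 1.0, -0.0]
wrist_force: [-0.3, -0.2, 0.4]
opening: 0.599
grasp_force: 0.0
```

```bash
cat >> h.py <<'E'
def brass():
    c=calibration('wrist');im=camera('wrist');h=cv2.cvtColor(im,cv2.COLOR_BGR2HSV)
    m=((h[...,0]>17)&(h[...,0]<32)&(h[...,1]>110)&(h[...,2]>190)).astype(np.uint8)
    for k in cv2.findContours(m,cv2.RETR_EXTERNAL,cv2.CHAIN_APPROX_NONE)[0]:
        r=cv2.minAreaRect(k)
        if min(r[1])>14: print('brass',np.round(r[0],1),np.round(r[1],1),round(r[2],1),px2w(c,*r[0],.026).round(4))
    return im
E
python3 - <<'E'
from h import *
cv2.imwrite('pics/full9.png',brass())
delta([.590,.2515,.016],np.pi/2)
E
```

```text
brass [426.  236.5] [ 57. 170.] 90.0 [0.6282 0.397  0.026 ]
brass [155.8 206.5] [37.2 74.7] 86.4 [0.6006 0.1696 0.026 ]
brass [438.7 192.5] [144.9  23.4] 1.9 [0.5889 0.4006 0.026 ]
brass [335.5 200.2] [36.  52.4] 1.5 [0.5954 0.3173 0.026 ]
brass [253.  195.2] [47.8 35.3] 88.4 [0.5909 0.2498 0.026 ]
brass [440.2 165.4] [142.1  25.3] 1.9 [0.5665 0.3976 0.026 ]
brass [442. 124.] [ 16. 138.] 90.0 [0.5345 0.393  0.026 ]
brass [443.1 103.1] [135.7  20.2] 2.0 [0.5194 0.3909 0.026 ]
brass [151. 112.] [ 40. 108.] 90.0 [0.5253 0.1739 0.026 ]
t 36.8 tcp [0.5904 0.2523 0.1152] x [-1.     0.001 -0.001] y [ 0.001  1.    -0.001] z [ 0.001 -0.001 -1.   ]
turn [-0.001  0.001 -0.001]
shift after turn mm [ 0.4 -0.8 99.2]
shift now mm [ 0.5 -0.7 99.2]
```

>>> servo_tool(
  commands="0 0 0 0 -2 50 0.6; 0 0 0 0 0 40 0.6; 0 0 0 0 0 9 0.6; 0 0 0 0 0 0 0.6; 0 0 0 0 0 0 0",
)

```text
time_s: 37.42
eef_pos: [0.5916, 0.2509, 0.0194]
eef_rot: [0.003, 0.0, 1.0, 0.0]
wrist_force: [0.5, -0.9, 1.0]
opening: 0.403
grasp_force: 0.0
```

>>> servo_tool(
  commands="0 0 0 0 0 0 0; 0 0 0 0 0 0 0; 0 0 0 0 0 0 0; 0 0 0 0 0 0 0",
)

```text
time_s: 37.92
eef_pos: [0.592, 0.2509, 0.0199]
eef_rot: [0.003, 0.0, 1.0, 0.0]
wrist_force: [-0.7, -0.3, 7.1]
opening: 0.303
grasp_force: 59.3
```

>>> servo_tool(
  commands="0 0 0 0 0 -50 0; 0 0 0 0 0 -60 0; 0 0 0 45 0 0 0; 0 0 0 45 0 0 0; 0 0 0 0 -58 0 0",
)

```text
time_s: 38.55
eef_pos: [0.4971, 0.1953, 0.1279]
eef_rot: [0.001, -0.003, 1.0, 0.0]
wrist_force: [0.5, -0.8, -1.5]
opening: 0.303
grasp_force: 59.0
```

>>> servo_tool(
  commands="0 0 0 0 -58 0 0; 0 0 0 0 -58 0 0; 0 0 0 0 -58 0 0; 0 0 0 0 -58 0 0; 0 0 0 0 -58 0 0",
)

```text
time_s: 39.17
eef_pos: [0.5002, -0.0995, 0.1285]
eef_rot: [0.002, 0.0, 1.0, -0.001]
wrist_force: [0.0, -0.6, -1.0]
opening: 0.301
grasp_force: 59.0
```

>>> servo_tool(
  commands="0 0 0 0 -58 0 0; 0 0 0 0 -58 0 0; 0 0 0 0 -58 0 0; 0 0 0 0 -58 0 0; 0 0 0 0 -54 0 0",
)

```text
time_s: 39.8
eef_pos: [0.4998, -0.3859, 0.1286]
eef_rot: [0.002, 0.0, 1.0, -0.001]
wrist_force: [0.4, 0.4, -0.4]
opening: 0.296
grasp_force: 59.0
```

>>> servo_tool(
  commands="0 0 0 -45 0 0 0; 0 0 0 -45 0 0 0; 0 0 0 0 0 40 0; 0 0 0 0 0 40 0; 0 0 0 0 0 0 0",
)

```text
time_s: 40.42
eef_pos: [0.5877, -0.3813, 0.044]
eef_rot: [-0.002, 0.0, 1.0, 0.002]
wrist_force: [-0.4, -0.4, -0.7]
opening: 0.299
grasp_force: 59.0
```

Run:
```python
from h import *
delta([.590,-.383,.016],np.pi/2);print(get_obs()['opening'],get_obs()['grasp_force'])
```

```text
t 40.42 tcp [ 0.5877 -0.3813  0.044 ] x [-1.     0.     0.004] y [0.    1.    0.004] z [-0.004  0.004 -1.   ]
turn [ 0.004 -0.004 -0.   ]
shift after turn mm [-2.3 -1.7 28. ]
shift now mm [-2.4 -1.8 28. ]
0.2994113621933408 59.0239942073822
```

>>> servo_tool(
  commands="0 0 0 0 0 20 0; 0 0 0 0 0 7 0; 0 0 0 0 0 0.5 0; 0 0 0 0 0 0 0.5; 0 0 0 0 0 0 0.5",
)

```text
time_s: 41.05
eef_pos: [0.5904, -0.384, 0.021]
eef_rot: [0.001, 0.0, 1.0, -0.001]
wrist_force: [0.7, -0.3, -0.6]
opening: 0.502
grasp_force: 0.0
```

>>> servo_tool(
  commands="0 0 0 0 0 -50 0.5; 0 0 0 0 0 -50 0.6; 0 0 0 44 0 0 0.6; 0 0 0 44 0 0 0.6; 0 0 0 0 58 0 0.6",
)

```text
time_s: 41.68
eef_pos: [0.4994, -0.3288, 0.1208]
eef_rot: [0.001, 0.004, 1.0, -0.001]
wrist_force: [1.5, 0.3, 0.2]
opening: 0.597
grasp_force: 0.0
```

>>> servo_tool(
  commands="0 0 0 0 58 0 0.6; 0 0 0 0 58 0 0.6; 0 0 0 0 58 0 0.6; 0 0 0 0 58 0 0.6; 0 0 0 0 58 0 0.6",
)

```text
time_s: 42.3
eef_pos: [0.5021, -0.0338, 0.1205]
eef_rot: [0.002, 0.0, 1.0, -0.001]
wrist_force: [1.4, -0.7, -0.5]
opening: 0.604
grasp_force: 0.0
```

>>> servo_tool(
  commands="0 0 0 0 58 0 0.6; 0 0 0 0 58 0 0.6; 0 0 0 0 58 0 0.6; 0 0 0 0 58 0 0.6; 0 0 0 0 58 0 0.6",
)

```text
time_s: 42.92
eef_pos: [0.5022, 0.2566, 0.1204]
eef_rot: [0.002, 0.0, 1.0, -0.0]
wrist_force: [1.5, -0.7, 0.7]
opening: 0.605
grasp_force: 0.0
```

>>> servo_tool(
  commands="0 0 0 0 58 0 0.6; 0 0 0 -48 0 0 0.6; 0 0 0 -46 0 0 0.6; 0 0 0 0 0 0 0.6; 0 0 0 0 0 0 0.6",
)

```text
time_s: 43.55
eef_pos: [0.5956, 0.3124, 0.1195]
eef_rot: [0.0, 0.0, 1.0, -0.0]
wrist_force: [0.4, -0.4, 0.2]
opening: 0.601
grasp_force: 0.0
```

Run:
```python
from h import *
cv2.imwrite('pics/full10.png',brass())
delta([.596,.316,.016],np.pi/2)
```

```text
brass [ 14.2 342.6] [26.9 59.5] 49.8 [0.7473 0.0748 0.026 ]
brass [386.4 241.8] [188.6  51. ] 12.9 [0.6382 0.4259 0.026 ]
brass [105.5 208. ] [26.3 68. ] 73.9 [0.6065 0.1861 0.026 ]
brass [394.5 193.4] [196.8  29.2] 3.4 [0.594  0.4268 0.026 ]
brass [261.9 197.2] [47.3 34.7] 87.0 [0.5971 0.3172 0.026 ]
brass [397.3 162.8] [200.5  26.6] 2.7 [0.5682 0.4254 0.026 ]
brass [402.5 120. ] [209.  16.] -0.0 [0.5349 0.4247 0.026 ]
brass [ 83.  109.2] [76.5 29.4] 5.7 [0.5265 0.1813 0.026 ]
brass [405.  98.] [ 20. 212.] 90.0 [0.5188 0.4242 0.026 ]
t 43.6 tcp [0.5952 0.3125 0.1195] x [-1.     0.    -0.001] y [ 0.     1.    -0.001] z [ 0.001 -0.001 -1.   ]
turn [-0.001  0.001 -0.   ]
shift after turn mm [ -0.8   3.5 103.5]
shift now mm [ -0.7   3.6 103.5]
```

>>> servo_tool(
  commands="0 0 0 -1 4 50 0.6; 0 0 0 0 0 40 0.6; 0 0 0 0 0 13 0.6; 0 0 0 0 0 0 0.6; 0 0 0 0 0 0 0",
)

```text
time_s: 44.22
eef_pos: [0.5987, 0.317, 0.019]
eef_rot: [0.003, 0.0, 1.0, 0.0]
wrist_force: [-0.4, 0.5, 0.3]
opening: 0.401
grasp_force: 0.0
```

>>> servo_tool(
  commands="0 0 0 0 0 0 0; 0 0 0 0 0 0 0; 0 0 0 0 0 0 0; 0 0 0 0 0 0 0",
)

```text
time_s: 44.72
eef_pos: [0.5991, 0.3171, 0.0195]
eef_rot: [0.003, 0.0, 1.0, 0.0]
wrist_force: [-0.7, -1.0, 7.9]
opening: 0.301
grasp_force: 59.7
```

>>> servo_tool(
  commands="0 0 0 0 0 -50 0; 0 0 0 0 0 -60 0; 0 0 0 47 0 0 0; 0 0 0 47 0 0 0; 0 0 0 0 -58 0 0",
)

```text
time_s: 45.35
eef_pos: [0.4998, 0.2614, 0.1273]
eef_rot: [0.001, -0.003, 1.0, 0.0]
wrist_force: [1.2, -2.1, -1.3]
opening: 0.304
grasp_force: 59.2
```

>>> servo_tool(
  commands="0 0 0 0 -58 0 0; 0 0 0 0 -58 0 0; 0 0 0 0 -58 0 0; 0 0 0 0 -58 0 0; 0 0 0 0 -58 0 0",
)

```text
time_s: 45.98
eef_pos: [0.5032, -0.0334, 0.1278]
eef_rot: [0.002, 0.0, 1.0, -0.001]
wrist_force: [0.7, 0.0, -1.2]
opening: 0.302
grasp_force: 59.2
```

>>> servo_tool(
  commands="0 0 0 0 -58 0 0; 0 0 0 0 -58 0 0; 0 0 0 0 -58 0 0; 0 0 0 0 -58 0 0; 0 0 0 0 -56 0 0",
)

```text
time_s: 46.6
eef_pos: [0.5028, -0.3218, 0.1279]
eef_rot: [0.002, 0.0, 1.0, -0.001]
wrist_force: [1.0, -0.7, -0.7]
opening: 0.299
grasp_force: 59.2
```

>>> servo_tool(
  commands="0 0 0 -45 0 0 0; 0 0 0 -46 0 0 0; 0 0 0 0 0 40 0; 0 0 0 0 0 40 0; 0 0 0 0 0 0 0",
)

```text
time_s: 47.22
eef_pos: [0.5915, -0.3176, 0.0436]
eef_rot: [-0.002, 0.0, 1.0, 0.002]
wrist_force: [0.8, 0.4, -1.1]
opening: 0.304
grasp_force: 59.2
```

Run:
```python
from h import *
delta([.592,-.319,.016],np.pi/2);print(get_obs()['opening'],get_obs()['grasp_force'])
```

```text
t 47.23 tcp [ 0.5915 -0.3176  0.0436] x [-1.     0.     0.004] y [0.    1.    0.004] z [-0.004  0.004 -1.   ]
turn [ 0.004 -0.004 -0.   ]
shift after turn mm [-0.5 -1.4 27.6]
shift now mm [-0.6 -1.5 27.6]
0.304460827825093 59.239429235458374
```

>>> servo_tool(
  commands="0 0 0 0 0 20 0; 0 0 0 0 0 7.5 0; 0 0 0 0 0 0.5 0; 0 0 0 0 0 0 0.5; 0 0 0 0 0 0 0.5",
)

```text
time_s: 47.85
eef_pos: [0.5943, -0.3198, 0.0196]
eef_rot: [0.001, 0.0, 1.0, -0.001]
wrist_force: [0.3, -0.3, -0.4]
opening: 0.501
grasp_force: 0.0
```

>>> servo_tool(
  commands="0 0 0 0 0 -50 0.5; 0 0 0 0 0 -60 0.5; 0 0 0 60 0 -50 0.5; 0 0 0 60 0 0 0.5; 0 0 0 0 0 0 0.5",
)

```text
time_s: 48.48
eef_pos: [0.482, -0.3184, 0.1686]
eef_rot: [-0.0, 0.001, 1.0, 0.0]
wrist_force: [0.7, -0.0, -1.0]
opening: 0.502
grasp_force: 0.0
```

Run:
```python
from h import *
a=camera('wrist');b=camera('scene')
o,p,r=st();print(p,o['time_s'])
a=cv2.resize(a,(512,384));b=b[100:360,60:380]
b=cv2.resize(b,None,fx=2.3,fy=2.3,interpolation=cv2.INTER_CUBIC)
cv2.imwrite('pics/fa.png',cv2.resize(a,None,fx=1.5,fy=1.5));cv2.imwrite('pics/fb.png',b)
c=calibration('top');t=camera('top');h=cv2.cvtColor(t,cv2.COLOR_BGR2HSV)
for s,q in red(t): print('knob top',q,px2w(c,*q,.18))
```

```text
[ 0.48564762 -0.31979781  0.16961737] 48.575
```

View pics/fb.png

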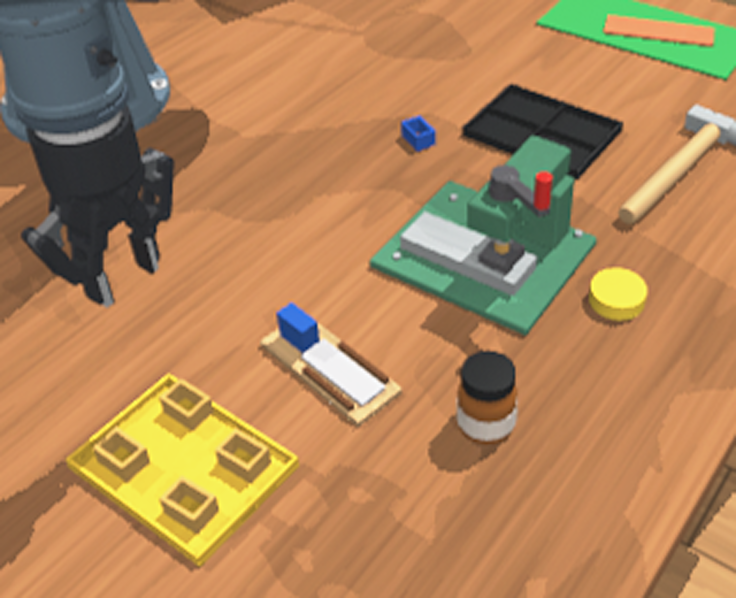

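View pics/fa.png

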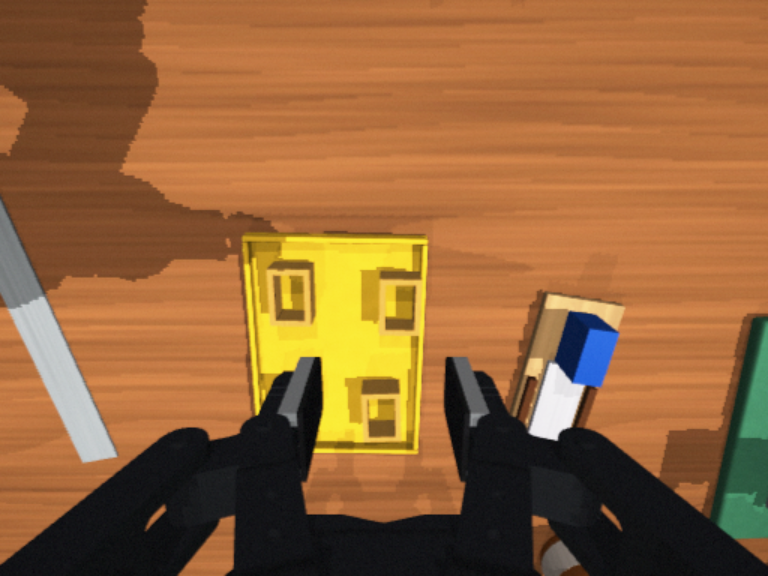

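The pictures show all four loops separate on the tray floor, the bin empty and the gauge flat on its rest. The lever is as I set it, and the jar, mallet, puck and blue look-alike appear undisturbed.

```bash
python3 -c "
from bench import *
print(hand_in())"
```

```text
the job is handed in; nothing more can be done
None
```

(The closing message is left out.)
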